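# Pack the pigment sample carrier and bolt it

### The arm

A 7-joint arm with a two-finger parallel gripper is mounted at the origin on a cart in front of the work surface, level with it; the furniture and walls round the work are solid. World frame = base frame: x ahead of the robot, y to its left, z up, the work surface at z = 0. Lengths are in m, angles in rad, forces in N, time in s.
With the tool pointing down it reaches from about 0.4 to 0.85 m from the base axis. Payload 4.5 kg.
Tool frame: the origin (TCP) lies at the centre of the arm's flange, where the gripper is bolted on; the fingertips stand 166 mm ahead of it and the grasp point (between the pads) lies 147 mm ahead of it (r.grip_depth is the distance from the TCP to the grasp point, in m); z points along the fingers, y is the line along which they close (so a half turn about z gives the same grasp; the last joint's range is limited). The gripper opens to 88 mm and grips with 3 to 60 N. Pads are 18 mm wide; open, the fingers measure 123 mm over their backs; the gripper's body (75 mm by 187 mm) begins 45 mm behind the grasp point.
Start: joints at [1.268, 0.689, -0.195, 1.565, 0.157, 0.902, -0.215], TCP at [0.207, -0.59, 0.405] pointing down, gripper open.
Joint ranges: [-3.01, 3.01], [-0.46, 2.08], [-1.47, 1.51], [0.13, 2.56], [-1, 4.14], [0.04, 2.09], [-2.66, 2.66]. Speed limits (rad/s): [2.57, 2.57, 3.14, 3.14, 3.14, 3.14, 3.14].

### API

Orientations are given as a unit quaternion [x, y, z, w].
In Python, from plant import status, cams, r, finder gives the robot as it stands.
- The arm moves only by the tool play_rows, never from a script. Its argument "rows" is a list of rows, each a list of 7 numbers: the opening in per cent of the stroke, from 0 (shut) to 100 (fully open), then the shift along the tool's x, y, z in m, then the turn, a rotation vector about the tool's x, y, z in degrees. A call has 1 to 8 rows; each row shifts and turns the commanded pose from where the row before left it, along the tool's axes as they then stand; what a row does not reach is not made up. A row lasts 1/8 s, in which the tool goes at most 62.5 mm and 10.7 degrees, less where a joint would pass 70% of its speed; a pose out of reach is approached as far as the arm can. A call with a gripper value outside its range is refused whole. The fingers move at their own pace and stop on an object; "grip_force" is the grip in N (left out, the last holds). Time passes only in rows, so rows that do not move let the fingers close. It gives the time, the measured TCP pose, the force, the opening and the grip force at its end, in the units of the state.
- status.get_state(): the state, without advancing time (a new reading comes with each control period).
- cams.snapshot(name): name is "side" or "top"; returns the picture (400x640x3 uint8, red, green, blue); there is no depth.
- cams.camera_params(name): a dict with "vfov" (degrees; the focal length in pixels is half the picture's height over the tangent of half this angle, whatever the lens; pixels are square), "cx", "cy" (the principal point, pixels), "R" (3x3) and "t" (3): a world point X has camera coordinates R X + t. Camera axes: x right, y down, z forward; pixel columns grow to the right and rows downward; lengths in m; the calibration is good to about 2 mm. A picture is of the moment at which its call begins. camera_params takes no time and is no camera call.
- r.finish_job(): hands the job in; it is judged then, once.
Trained networks look in the newest picture that a camera, given by its name, has taken for a name from the list of things; names that differ only in an ending like _2 or _b are one class to them, and where a whole thing is asked for, a point or a joint stands for the part that bears it (a point fixed in the world has none). Each returns a list of dicts, best first, with "score" (0 to 1); they miss things now and then, are a little off and sometimes report something else, mostly with a low value. They report only what shows in the picture. A call takes as long as a camera call.
- finder.spot_in(camera, label): "at" ([x, y, z] in m, in the coordinates of the camera as it stood for that picture, good to about 4 mm: the middle of the surface that is visible of it).
- finder.regions_of(camera, label): "mask" (400x640 bool, what is visible of it).
The state is a dict: "clock": time; "q": joint angles; "qd": joint speeds; "joint_torque": joint torques, N m; "tool_pos": TCP position; "eef_rot": TCP orientation; "contact_force": force on the tool from outside, world axes, zero at the start; "moment": the same for the moment, N m; "opening": opening from 0.0 (shut) to 1.0 (fully open); "finger_force": force on a finger pad.
Only numpy, scipy, OpenCV 4.12 (cv2) and the standard library are available. Lean on these libraries where they do the work, as an engineer would, in place of code of your own. Each camera call takes 0.05 s, during which the arm holds its last target. There are 200 camera calls.

### The job

Pack the wooden sample carrier. Using the hooked rod from its cradle, never the hand itself, push the carrier's bolt fully back by its red lug so that the holes are clear; then stand every vial that is there (gold, white, violet) upright on the floor of a hole, one to a hole, and lay the loose letters that are there (white B, orange 5, turquoise K) flat in the tray along the carrier's front. When all are in, pull the bolt fully home over the vials with the hook, and leave the rod lying in its cradle as you found it; do not disturb the purple and amber cups.

Things in the scene. Friction and masses are not known exactly. Their poses are not given: they have to be found in the camera images.
- carrier: Fixed wooden carrier; origin on the table under the middle of its row of three holes, x away from the robot towards the bolt's lug, y along the hole row, z up. Hole block 70 mm (x) by 250 mm (y), top 30 mm above the table. In front of it (-x) lies the letter tray. Behind it a board 70 mm wide carries the bolt's guide at x = 89 to 127 mm, top 87 mm above the table. Everything of the carrier stays under 87 mm but the bolt's lug.
- hole1 (a point): Centre of the mouth of the hole at carrier y = +80 mm: 37 mm across, 24 mm deep, mouth 30 mm and floor 6 mm above the table. Axes as the carrier's. A seated vial's half-way point is 37 mm above the table, 7 mm above this point.
- hole2 (a point): The same for the middle hole (carrier y = 0).
- hole3 (a point): The same for the hole at carrier y = -80 mm.
- tray (a point): Middle of the tray's floor, 5 mm above the table, axes as the carrier's (70 mm in front of the hole row). The tray measures 70 mm (x) by 240 mm (y) inside; its front and side rims rise 7 mm above its floor and its back is the hole block, 25 mm above its floor. It holds two letters side by side.
- bolt (a joint): Position of the sliding bolt, m: 0 = home, its cross plate covering the hole row 5 mm over the caps of seated vials (nothing can enter a hole then); 0.055 = fully back, plate's front edge 35 mm behind the hole row. It slides along the carrier's x with about 2 N of friction, stays where it is left, and has firm stops at both ends.
- bolt_plate (a point): Centre of the bolt's cross plate (50 by 210 mm, underside 73 mm above the table), 5 mm behind the hole row when home; axes as the carrier's; moves with the bolt. 155 mm further along x stands the bolt's red lug: 8 mm thick (x), 60 mm wide, 73 to 112 mm above the table. Before it (-x) is the 24 mm wide stem, top 79 mm above the table; behind it nothing is over 12 mm high.
- rod_grip (a point): Centre of the blue handle of the hooked rod: handle 90 mm (x) by 22 mm (y) by 26 mm (z). A 9 mm steel rod runs from it along +x and turns straight down at x = 270 mm. Axes: x from handle to hook, z up when the hook points down. Mass about 0.15 kg, balanced within 25 mm of this point.
- rod_hook (a point): Lowest end of the hook: 270 mm along x and 38 mm below the rod's axis; the hook's leg is a 9 mm round bar (4.5 mm radius) centred on this point.
- cradle_rest (a point): Where the handle's centre belongs in the fixed cradle, 55 mm above the table; x along the rod towards its hook. The cradle: base 60 mm wide, 8 mm high; two forks open at the top, one under the handle 36 mm behind this point (34 mm between its cheeks, which reach 57 mm above the table) and one under the rod 200 mm ahead (18 mm between cheeks, 66 mm high). The middle and front of the handle are free to grasp from above.
- vial_gold_mid (a point): Screw-cap vial, gold powder and white cap, 31 mm across, 62 mm tall, standing upright; this point is on its axis, half-way up (31 mm above its underside), z up. May be absent.
- vial_white_mid (a point): Screw-cap vial, white powder and white cap, 31 mm across, 62 mm tall, standing upright; this point is on its axis, half-way up (31 mm above its underside), z up. May be absent.
- vial_violet_mid (a point): Screw-cap vial, violet powder and white cap, body 32 mm, cap 38 mm across (the top 18 mm), 62 mm tall, standing upright; this point is on its axis, half-way up (31 mm above its underside), z up. May be absent.
- letter_b_mid (a point): Cast resin letter, white B, lying flat: 41 mm along its own x, 34 mm along its own y, 7 mm thick; this point is its centre, half-way up. May be absent.
- letter_5_mid (a point): Cast resin letter, orange 5, lying flat: 41 mm along its own x, 32 mm along its own y, 7 mm thick; this point is its centre, half-way up. May be absent.
- letter_k_mid (a point): Cast resin letter, turquoise K, lying flat: 41 mm along its own x, 39 mm along its own y, 7 mm thick; this point is its centre, half-way up. May be absent.
- cup_purple: Bystander: small clear cup of set purple resin, 61 mm across, 41 mm high, origin at its underside. Leave alone.
- cup_amber: Bystander: small clear cup of set amber resin, 58 mm across, 38 mm high, origin at its underside. Leave alone.

How it is judged:
On the way, in this order (a step that is already met when the one before it is completed fails the run):
1. the bolt is pushed fully back (value of joint bolt above 0.047 m), for 0.2 s.
2. with the bolt still back, every vial present stands in a hole and every letter present lies in the tray (value of joint bolt above 0.04 m and ((horizontal distance between vial_gold_mid and hole1 below 0.007 m and z of vial_gold_mid in the frame of hole1 below 0.011 m) or (horizontal distance between vial_gold_mid and hole2 below 0.007 m and z of vial_gold_mid in the frame of hole2 below 0.011 m) or (horizontal distance between vial_gold_mid and hole3 below 0.007 m and z of vial_gold_mid in the frame of hole3 below 0.011 m)) and angle between each of vial_gold_mid, vial_white_mid, vial_violet_mid's own z axis and vertical below 0.2 rad and ((horizontal distance between vial_white_mid and hole1 below 0.007 m and z of vial_white_mid in the frame of hole1 below 0.011 m) or (horizontal distance between vial_white_mid and hole2 below 0.007 m and z of vial_white_mid in the frame of hole2 below 0.011 m) or (horizontal distance between vial_white_mid and hole3 below 0.007 m and z of vial_white_mid in the frame of hole3 below 0.011 m)) and ((horizontal distance between vial_violet_mid and hole1 below 0.007 m and z of vial_violet_mid in the frame of hole1 below 0.011 m) or (horizontal distance between vial_violet_mid and hole2 below 0.007 m and z of vial_violet_mid in the frame of hole2 below 0.011 m) or (horizontal distance between vial_violet_mid and hole3 below 0.007 m and z of vial_violet_mid in the frame of hole3 below 0.011 m)) and x of letter_b_mid in the frame of tray between -0.024 and 0.024 m and y of letter_b_mid in the frame of tray between -0.112 and 0.112 m and z of each of letter_b_mid, letter_5_mid, letter_k_mid in the frame of tray below 0.007 m and x of letter_5_mid in the frame of tray between -0.024 and 0.024 m and y of letter_5_mid in the frame of tray between -0.112 and 0.112 m and x of letter_k_mid in the frame of tray between -0.024 and 0.024 m and y of letter_k_mid in the frame of tray between -0.112 and 0.112 m), for 0.2 s.
3. the bolt is pulled home over the vials (value of joint bolt below 0.006 m), for 0.2 s.
At the end, for the whole second after the job is handed in: Bolt home (under 6 mm); each vial present upright in a hole (7 mm of its axis, within 4 mm of the floor); each letter present flat in the tray (centre 24 mm of its middle line); rod still in its cradle, hook down (25 mm lengthwise, 10 mm sideways, 6 mm in height, 0.12 rad) (value of joint bolt below 0.006 m and ((horizontal distance between vial_gold_mid and hole1 below 0.007 m and z of vial_gold_mid in the frame of hole1 below 0.011 m) or (horizontal distance between vial_gold_mid and hole2 below 0.007 m and z of vial_gold_mid in the frame of hole2 below 0.011 m) or (horizontal distance between vial_gold_mid and hole3 below 0.007 m and z of vial_gold_mid in the frame of hole3 below 0.011 m)) and angle between each of vial_gold_mid, vial_white_mid, vial_violet_mid's own z axis and vertical below 0.2 rad and ((horizontal distance between vial_white_mid and hole1 below 0.007 m and z of vial_white_mid in the frame of hole1 below 0.011 m) or (horizontal distance between vial_white_mid and hole2 below 0.007 m and z of vial_white_mid in the frame of hole2 below 0.011 m) or (horizontal distance between vial_white_mid and hole3 below 0.007 m and z of vial_white_mid in the frame of hole3 below 0.011 m)) and ((horizontal distance between vial_violet_mid and hole1 below 0.007 m and z of vial_violet_mid in the frame of hole1 below 0.011 m) or (horizontal distance between vial_violet_mid and hole2 below 0.007 m and z of vial_violet_mid in the frame of hole2 below 0.011 m) or (horizontal distance between vial_violet_mid and hole3 below 0.007 m and z of vial_violet_mid in the frame of hole3 below 0.011 m)) and x of letter_b_mid in the frame of tray between -0.024 and 0.024 m and y of letter_b_mid in the frame of tray between -0.112 and 0.112 m and z of each of letter_b_mid, letter_5_mid, letter_k_mid in the frame of tray below 0.007 m and x of letter_5_mid in the frame of tray between -0.024 and 0.024 m and y of letter_5_mid in the frame of tray between -0.112 and 0.112 m and x of letter_k_mid in the frame of tray between -0.024 and 0.024 m and y of letter_k_mid in the frame of tray between -0.112 and 0.112 m and x of rod_grip in the frame of cradle_rest between -0.025 and 0.025 m and y of rod_grip in the frame of cradle_rest between -0.01 and 0.01 m and z of rod_grip in the frame of cradle_rest between -0.006 and 0.006 m and angle between the x axis of rod_grip and the x axis of cradle_rest, either way round below 0.12 rad and angle between rod_grip's own z axis and vertical below 0.3 rad and linear speed of rod below 0.02 m/s); the robot touches nothing.
It fails at once if the hand touches the bolt (contact force between bolt and the fingers above 1 N or contact force between bolt and the arm above 1 N).
It fails at once if a bystander cup is disturbed (distance of any of cup_purple, cup_amber from where it was at the start of the episode above 0.03 m).
Of vial_gold, vial_white, vial_violet only 2 to 3 are there at a start; the rules pass over those that are not, and their reading is None.
Of letter_b, letter_5, letter_k only 1 to 2 are there at a start; the rules pass over those that are not, and their reading is None.
At some moment in a run one of letter_b, letter_5, letter_k may be knocked a few centimetres aside while the robot is not near it.
It also fails if it takes over 210 s, if anything falls off the work surface, if the arm or the gripper's body presses on something with over 40 N, if the wrist force passes 120 N, or if a joint passes its speed limit or range.

## Working session

There is one attempt and no reset: what is moved stays moved. The work goes in short steps, Python scripts to look and compute and a tool call to move; the robot and the scene stay as the last step left them, time stands still between calls to the robot, and variables do not carry over. Pictures are saved under pics/ and viewed, at most 14 in all, crops included, and the job is handed in when it is done.

Besides the shell and the picture viewer there is one more tool, called after "Emit:" in YAML: its name, and indented under it one key for each argument. play_rows: Moves the arm, as the interface text tells. Its arguments: {"type":"object","properties":{"rows":{"type":"array","items":{"type":"array","items":{"type":"number"}}},"grip_force":{"type":"number"}},"required":["rows"]}

```bash
ls; mkdir -p pics; cat > h.py <<'E'
import numpy as np, cv2
from scipy.spatial.transform import Rotation as Ro
from plant import status, cams, r, finder
def P(c):
    p=cams.camera_params(c); R=np.array(p['R']); t=np.array(p['t']); f=200/np.tan(np.radians(p['vfov'])/2)
    return R,t,f,p['cx'],p['cy']
def spot(c,l,n=2):
    R,t,*_=P(c)
    return [(round(d['score'],2),(R.T@(np.array(d['at'])-t)).round(4).tolist()) for d in finder.spot_in(c,l)[:n]]
def proj(c,X):
    R,t,f,cx,cy=P(c); q=R@np.array(X)+t; return (cx+f*q[0]/q[2],cy+f*q[1]/q[2])
def ray(c,u,v,z):
    R,t,f,cx,cy=P(c); d=R.T@np.array([(u-cx)/f,(v-cy)/f,1]); o=-R.T@t
    return o+d*(z-o[2])/d[2]
def save(c,n,crop=None,s=1):
    im=cams.snapshot(c)[:,:,::-1]
    if crop: im=im[crop[1]:crop[3],crop[0]:crop[2]]
    cv2.imwrite('pics/'+n,cv2.resize(im,None,fx=s,fy=s,interpolation=cv2.INTER_CUBIC))
E
python3 - <<'E'
from h import *
s=status.get_state(); print({k:np.round(v,3).tolist() for k,v in s.items()}, r.grip_depth)
for c in ['top','side']:
    save(c,c+'0.png',None,1.25)
    R,t,f,cx,cy=P(c); print(c,(-R.T@t).round(3),R.round(3).tolist(),f,cx,cy)
for c in ['top','side']:
  for l in ['carrier','bolt_plate','rod_grip','rod_hook','vial_gold_mid','vial_white_mid','vial_violet_mid','letter_b_mid','letter_5_mid','letter_k_mid','cup_purple','cup_amber']:
    print(c,l,spot(c,l))
E
```

```text
pics
{'clock': 0.0, 'q': [1.268, 0.69, -0.194, 1.566, 0.157, 0.903, -0.215], 'qd': [-0.001, 0.001, -0.001, -0.001, 0.0, -0.0, -0.001], 'joint_torque': [0.0, -52.756, -1.267, -15.343, -0.053, 0.007, 0.0], 'tool_pos': [0.206, -0.59, 0.404], 'eef_rot': [0.986, 0.168, -0.0, -0.001], 'contact_force': [-0.304, 0.039, -0.972], 'moment': [0.038, -0.036, -0.058], 'finger_force': 0.0, 'opening': 1.001} 0.1473
top [ 0.349 -0.069  1.722] [[0.017, -1.0, -0.007], [-0.991, -0.016, -0.131], [0.131, 0.009, -0.991]] 501.2666112097161 318.9116616240198 202.86702966418628
side [0.403 0.955 0.681] [[-0.989, -0.144, -0.021], [-0.054, 0.498, -0.865], [0.135, -0.855, -0.501]] 425.1742541314616 320.43080009263167 205.4747108609633
top carrier [(0.58, [0.6498, -0.0193, 0.0133])]
top bolt_plate [(0.94, [0.6804, -0.0188, 0.071])]
top rod_grip [(0.71, [0.4587, -0.3092, 0.0602])]
top rod_hook [(0.79, [0.4583, -0.3063, 0.0615])]
top vial_gold_mid [(0.15, [0.4677, 0.2772, 0.0103])]
top vial_white_mid []
top vial_violet_mid [(0.61, [0.4704, 0.1147, 0.0636])]
top letter_b_mid []
top letter_5_mid [(0.54, [0.4678, 0.27
[... 192 characters left out ...]
0183])]
side carrier [(0.92, [0.6617, 0.0042, 0.0137])]
side bolt_plate [(0.7, [0.6788, -0.0092, 0.0797])]
side rod_grip [(0.75, [0.446, -0.311, 0.0611])]
side rod_hook [(0.89, [0.4437, -0.3112, 0.0576]), (0.19, [0.4523, 0.0161, 0.0345])]
side vial_gold_mid [(0.75, [0.4568, -0.1038, 0.0388])]
side vial_white_mid [(0.48, [0.452, 0.0151, 0.0352])]
side vial_violet_mid [(0.64, [0.461, 0.1262, 0.0456]), (0.44, [0.6593, -0.0009, 0.0136])]
side letter_b_mid [(0.35, [0.6571, 0.0012, 0.0217])]
side letter_5_mid [(0.68, [0.4616, 0.2792, 0.0067]), (0.19, [0.4572, -0.1049, 0.0402])]
side letter_k_mid []
side cup_purple [(0.67, [0.5587, -0.4716, 0.0328])]
side cup_amber [(0.57, [0.7099, 0.3148, 0.028])]
```

View pics/top0.png

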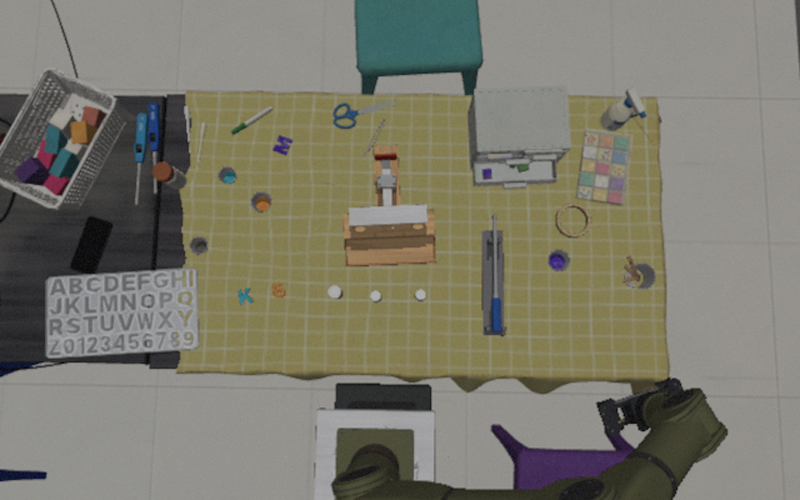

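View pics/side0.png

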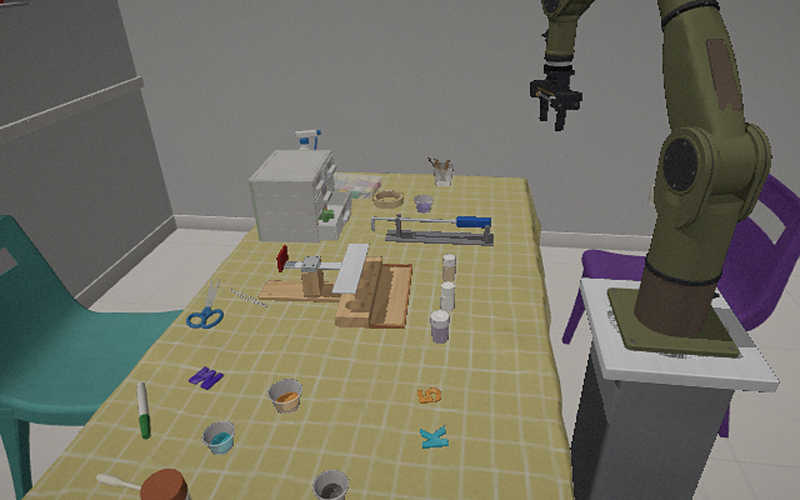

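The scene holds all three vials (top view: violet at about 335,292, white 376,296, gold 420,295). Two letters are there, K (245,296) and 5 (279,290). The carrier is at about (390,230) with the bolt home. The rod is in its cradle at about (494,275), with the handle near the robot and the hook away from it. Next I fit silhouettes for precise poses.

```bash
cat > fit.py <<'E'
from h import *
from scipy.optimize import minimize
S=4
def box(x0,x1,y0,y1,z0,z1): return np.array([[x,y,z] for x in(x0,x1) for y in(y0,y1) for z in(z0,z1)])
def cyl(rad,z0,z1):
    a=np.linspace(0,2*np.pi,24,endpoint=False); return np.array([[rad*np.cos(t),rad*np.sin(t),z] for z in(z0,z1) for t in a])
def render(c,parts,p):
    R,t,f,cx,cy=P(c); im=np.zeros((400*S,640*S),np.uint8); M=Ro.from_euler('z',p[2]).as_matrix()
    for b in parts:
        X=b@M.T+[p[0],p[1],p[3] if len(p)>3 else 0]; q=X@R.T+t
        uv=np.c_[cx+f*q[:,0]/q[:,2]+.5,cy+f*q[:,1]/q[:,2]+.5]*S
        cv2.fillConvexPoly(im,cv2.convexHull(np.round(uv*16).astype(np.int32)),255,shift=4)
    return cv2.resize(im,(640,400),interpolation=cv2.INTER_AREA)/255.
def fit(masks,parts,p0,free=3,ign=None):
    p0=np.array(p0,float)
    def cost(v):
        p=p0.copy(); p[:free]+=v*[.01,.01,.1,.01][:free]; e=0
        for c,m in masks.items():
            d=(render(c,parts,p)-m)**2
            if ign is not None: d=d*(render(c,ign,p)==0)
            e+=d.sum()
        return e
    s=minimize(cost,np.zeros(free),method='Nelder-Mead',options=dict(initial_simplex=np.r_[[np.zeros(free)],np.eye(free)],xatol=1e-3,fatol=.05))
    p=p0.copy(); p[:free]+=s.x*[.01,.01,.1,.01][:free]; return p.round(4).tolist(),round(s.fun,1)
def mask(c,l):
    d=finder.regions_of(c,l); return (d[0]['mask'].astype(float),round(d[0]['score'],2),int(d[0]['mask'].sum())) if d else (None,0,0)
BOLT=[box(-.02,.03,-.105,.105,.073,.079),box(.03,.156,-.012,.012,.073,.079),box(.156,.164,-.03,.03,.073,.112)]
GUIDE=[box(.085,.131,-.04,.04,.0,.09),box(.03,.13,-.04,.04,.0,.07)]
ROD=[box(-.045,.045,-.011,.011,-.013,.013),box(.045,.2745,-.0045,.0045,-.0045,.0045),box(.2655,.2745,-.0045,.0045,-.038,.0045)]
VIAL=dict(gold=[cyl(.0155,0,.062)],white=[cyl(.0155,0,.062)],violet=[cyl(.016,0,.044),cyl(.019,.044,.062)])
E
cat > m1.py <<'E'
from fit import *
for c in ('top','side'): cams.snapshot(c)
ov={c:cams.snapshot(c)[:,:,::-1].copy() for c in('top','side')}
def go(l,parts,p0,free,ign=None):
    ms={}
    for c in('top','side'):
        m,s,n=mask(c,l); 
        if m is not None: print(l,c,s,n); ms[c]=m; ov[c][(m>0)&(cv2.erode(m,np.ones((3,3)))==0)]=(0,0,255)
    for k in [[x] for x in ms]+[list(ms)]:
        print('  ',k,fit({c:ms[c] for c in k},parts,p0,free,ign))
go('bolt',BOLT,[.65,-.01,0],3,GUIDE)
go('rod_grip',ROD,[.37,-.31,0,.055],4)
go('vial_gold_mid',VIAL['gold'],[.457,-.107,0],2)
go('vial_white_mid',VIAL['white'],[.455,.012,0],2)
go('vial_violet_mid',VIAL['violet'],[.465,.12,0],2)
for l in('letter_5_mid','letter_k_mid'):
  for c in('top','side'):
    m,s,n=mask(c,l)
    if m is not None:
        v,u=np.nonzero(m); X=np.array([ray(c,a,b,.0055)[:2] for a,b in zip(u,v)]).astype(np.float32)
        print(l,c,s,n,cv2.minAreaRect(X),X.mean(0)); ov[c][m>0]=(255,0,255)
a=cv2.resize(ov['top'][100:290,170:430],None,fx=3,fy=3); b=cv2.resize(ov['side'][150:370,170:410],None,fx=3,fy=2.5)
cv2.imwrite('pics/m_top.png',a); cv2.imwrite('pics/m_side.png',b)
E
python3 m1.py
```

```text
bolt top 0.57 1237
bolt side 0.77 1066
   ['top'] ([0.669, -0.0225, 0.0604], np.float64(29.9))
   ['side'] ([0.6649, -0.0257, 0.0537], np.float64(48.5))
   ['top', 'side'] ([0.6669, -0.0232, 0.0525], np.float64(163.8))
rod_grip top 0.66 363
rod_grip side 0.66 453
   ['top'] ([0.4143, -0.3143, 0.01, 0.0331], np.float64(61.5))
   ['side'] ([0.4086, -0.3091, -0.0063, 0.0582], np.float64(106.1))
   ['top', 'side'] ([0.4091, -0.3113, 0.0116, 0.0574], np.float64(188.3))
vial_gold_mid top 0.46 50
vial_gold_mid side 0.65 199
   ['top'] ([0.4614, -0.1087, 0.0], np.float64(25.4))
   ['side'] ([0.461, -0.1231, 0.0], np.float64(29.8))
   ['top', 'side'] ([0.4603, -0.1131, 0.0], np.float64(64.3))
vial_white_mid top 0.7 101
vial_white_mid side 0.79 239
   ['top'] ([0.4601, -0.0087, 0.0], np.float64(177.0))
   ['side'] ([0.4544, 0.0007, 0.0], np.float64(39.4))
   ['top', 'side'] ([0.4545, 0.0022, 0.0], np.float64(216.8))
vial_violet_mid side 0.83 353
   ['side'] ([0.4626, 0.1133, 0.0], np.float64(36.2))
   ['side'] ([0.4626, 0.1133, 0.0], np.float64(36.2))
letter_5_mid top 0.57 69 ((0.47128963470458984, 0.2761734127998352), (0.037278130650520325, 0.027467459440231323), 27.830644607543945) [0.4720548 0.2760449]
letter_5_mid side 0.76 158 ((0.46714526414871216, 0.2721073627471924), (0.039698049426078796, 0.033212099224328995), 7.050281524658203) [0.4653218 0.2744406]
letter_k_mid side 0.8 278 ((0.45003730058670044, 0.3650483787059784), (0.041367534548044205, 0.04059671238064766), 14.01793384552002) [0.44938335 0.3672721 ]
```

View pics/m_top.png

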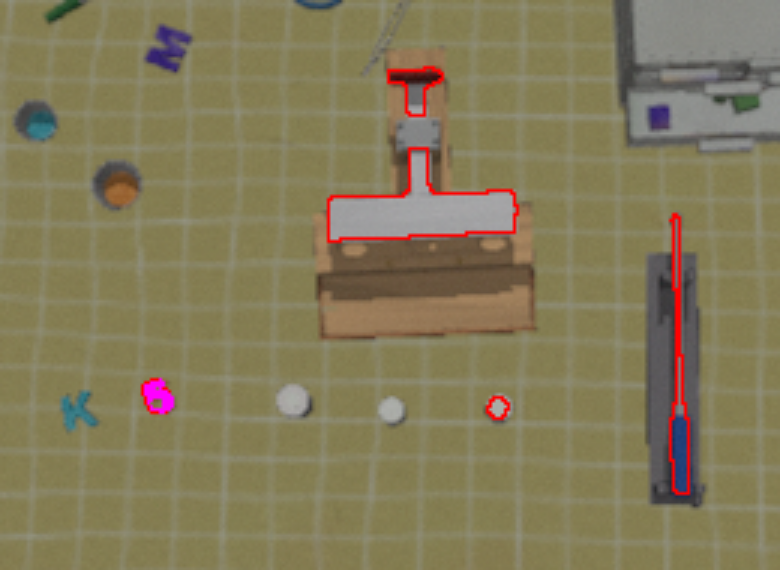

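```bash
python3 - <<'E'
from fit import *
print(cams.camera_params('top'))
print({k:v for k,v in cams.camera_params('side').items() if k not in('R','t')})
im=cams.snapshot('top'); hsv=cv2.cvtColor(im,cv2.COLOR_RGB2HSV)
w=((hsv[...,1]<45)&(hsv[...,2]>120)).astype(np.uint8)
for n,x,y,rad in(('gold',.46,-.109,.0155),('white',.456,.008,.0155),('violet',.463,.117,.019)):
    u,v=map(int,proj('top',[x,y,.062])); 
    sub=np.zeros((400,640)); sub[v-12:v+13,u-12:u+13]=w[v-12:v+13,u-12:u+13]
    b,a=np.nonzero(sub); print(n,len(a),ray('top',a.mean(),b.mean(),.062).round(4), fit({'top':sub},[cyl(rad,.06,.062)],[x,y,0],2))
im2=cams.snapshot('side'); h2=cv2.cvtColor(im2,cv2.COLOR_RGB2HSV)
for c,h in(('top',hsv),('side',h2)):
    blue=((h[...,0]>100)&(h[...,0]<128)&(h[...,1]>130)).astype(np.uint8)
    x0,y0=map(int,proj(c,[.38,-.31,.055])); sub=np.zeros((400,640)); sub[y0-40:y0+41,x0-40:x0+41]=blue[y0-40:y0+41,x0-40:x0+41]
    b,a=np.nonzero(sub); print(c,'blue',len(a),ray(c,a.mean(),b.mean(),.06).round(4),fit({c:sub},ROD[:1],[.37,-.31,0,.055],3))
    k=((h[...,0]>85)&(h[...,0]<100)&(h[...,1]>90)).astype(np.uint8)
    x0,y0=map(int,proj(c,[.45,.367,.007])); sub=np.zeros((400,640)); sub[y0-20:y0+21,x0-20:x0+21]=k[y0-20:y0+21,x0-20:x0+21]
    b,a=np.nonzero(sub); X=np.array([ray(c,i,j,.006)[:2] for i,j in zip(a,b)]).astype(np.float32); print('K',len(a),X.mean(0),cv2.minAreaRect(X))
    red=(((h[...,0]>170)|(h[...,0]<6))&(h[...,1]>130)).astype(np.uint8)
    x0,y0=map(int,proj(c,[.827,-.015,.1])); sub=np.zeros((400,640)); sub[y0-20:y0+21,x0-20:x0+21]=red[y0-20:y0+21,x0-20:x0+21]
    print('lug',sub.sum(),fit({c:sub},BOLT[2:],[.667,-.024,.055],2))
crop=im2[150:340,190:410,::-1]; cv2.imwrite('pics/sc.png',cv2.resize(crop,None,fx=3.6,fy=3.15*1,interpolation=cv2.INTER_CUBIC))
E
```

```text
{'vfov': 43.50293852979077, 'cx': 318.9116616240198, 'cy': 202.86702966418628, 'R': array([[ 0.01687746, -0.99983518, -0.0066907 ],
       [-0.99120209, -0.0158524 , -0.13140443],
       [ 0.13127671,  0.0088496 , -0.99130626]]), 't': array([-0.06305347,  0.57151787,  1.66196214])}
{'vfov': 50.384152014418035, 'cx': 320.43080009263167, 'cy': 205.4747108609633}
gold 70 [ 0.461  -0.1123  0.062 ] ([0.4631, -0.1125, 0.0], np.float64(9.7))
white 69 [0.4576 0.0055 0.062 ] ([0.4576, 0.008, 0.0], np.float64(8.0))
violet 110 [0.4639 0.1161 0.062 ] ([0.4654, 0.1171, 0.0], np.float64(12.7))
top blue 159 [ 0.4109 -0.3126  0.06  ] ([0.4108, -0.3118, -0.0727, 0.055], np.float64(54.6))
K 63 [0.45298642 0.36866516] ((0.4529861509799957, 0.36697328090667725), (0.03732452541589737, 0.030736584216356277), 14.132755279541016)
lug 58.0 ([0.6679, -0.0216, 0.055], np.float64(39.7))
side blue 222 [ 0.4119 -0.3088  0.06  ] ([0.4105, -0.3176, 0.0178, 0.055], np.float64(51.9))
K 259 [0.4496679 0.3677961] ((0.4503319561481476, 0.3650931417942047), (0.04090471565723419, 0.039630789309740067), 14.043534278869629)
lug 110.0 ([0.6648, -0.0274, 0.055], np.float64(45.4))
```

View pics/sc.png

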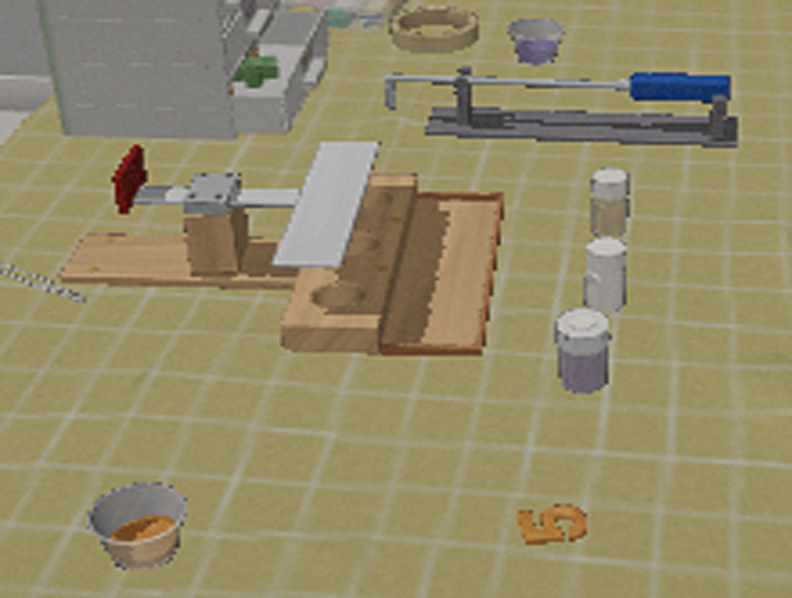

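The crop shows the same layout: carrier with bolt home, lug at about (130,180), rod handle (680,87), vials at x≈600 and the orange 5 at (553,523). The estimates are carrier (0.667, -0.0235, yaw 0.055) and rod grip (0.411, -0.3125). I go for the rod first.

Emit:
play_rows:
  rows:
    - [60,0,0,0,0,0,9.3]
    - [60,0,0,0,0,0,9.3]
    - [60,0.035,-0.046,0.02,0,0,0]
    - [60,0.035,-0.046,0.02,0,0,0]
    - [60,0.035,-0.046,0.02,0,0,0]
    - [60,0.035,-0.046,0.02,0,0,0]
    - [60,0.035,-0.046,0.02,0,0,0]
    - [60,0.035,-0.048,0.02,0,0,0]

```text
clock: 3.3
tool_pos: [0.4143, -0.3083, 0.2844]
eef_rot: [1.0, 0.006, 0.001, 0.0]
contact_force: [0.1, -0.2, -0.9]
opening: 0.6
finger_force: 0.0
```

```bash
cat >> h.py <<'E'
def to(x,y,z,yaw=None,lab=''):
    "tool-frame shift of the grasp point to world (x,y,z); turn about tool z first if yaw given"
    s=status.get_state(); M=Ro.from_quat(s['eef_rot']).as_matrix(); p=np.array(s['tool_pos']); g=p+M[:,2]*r.grip_depth
    a=np.arctan2(M[1,0],M[0,0]); turn=0
    if yaw is not None: turn=-np.degrees(yaw-a)
    M2=M@Ro.from_euler('z',turn,degrees=True).as_matrix()
    Md=Ro.from_euler('x',180,degrees=True).as_matrix()
    a2=a if yaw is None else yaw
    want=Ro.from_euler('z',a2).as_matrix()@Md
    rv=np.degrees((Ro.from_matrix(M2.T@want)).as_rotvec())
    tcp=np.array([x,y,z+r.grip_depth]); print(lab,'t',round(float(s['clock']),1),'grasp',g.round(4),'yaw',round(a,4),'open',round(float(s['opening']),3),'F',np.round(s['contact_force'],1),'turn z',round(turn,2),'tilt fix',rv.round(2),'shift',((want.T)@(tcp-p)).round(4))
E
python3 - <<'E'
from h import *
to(.418,-.3125,.055,.012)
save('side','a1.png',(230,100,440,260),3.6)
E
```

```text
t 3.3 grasp [ 0.4145 -0.3084  0.1371] yaw 0.0118 open 0.6 F [ 0.1 -0.2 -0.9] turn z -0.01 tilt fix [ 0.05 -0.07 -0.  ] shift [0.0037 0.0043 0.0821]
```

View pics/a1.png

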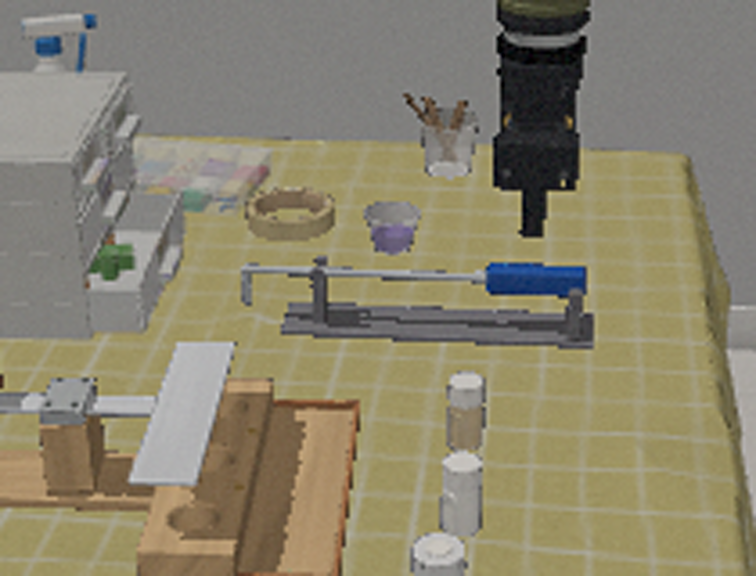

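The gripper stands over the handle's middle (px 533 against handle centre 536). I go down and grasp.

Emit:
play_rows:
  rows:
    - [60,0.004,0.004,0.04,0,0,0]
    - [60,0,0,0.035,0,0,0]
    - [60,0,0,0.007,0,0,0]
    - [15,0,0,0,0,0,0]
    - [15,0,0,0,0,0,0]
    - [15,0,0,0,0,0,0]
    - [15,0,0,0,0,0,0]
    - [15,0,0,0,0,0,0]
  grip_force: 45

```text
clock: 4.35
tool_pos: [0.4174, -0.3139, 0.2038]
eef_rot: [1.0, 0.006, 0.001, 0.001]
contact_force: [-0.1, -0.3, 6.0]
opening: 0.246
finger_force: 45.0
```

```bash
python3 - <<'E'
from h import *
to(.418,-.3125,.055,.012); print(status.get_state()['finger_force'],status.get_state()['contact_force'],status.get_state()['moment'])
E
```

```text
t 4.3 grasp [ 0.4176 -0.3141  0.0565] yaw 0.0116 open 0.246 F [-0.1 -0.3  6. ] turn z -0.02 tilt fix [ 0.08 -0.09 -0.  ] shift [ 0.0006 -0.0014  0.0015]
44.99671708792448 [-0.13141757 -0.32840043  5.96668452] [-0.05658345  0.08695395 -0.13068615]
```

Emit:
play_rows:
  rows:
    - [15,0,0,-0.03,0,0,0]
    - [15,0,0,-0.045,0,0,0]
    - [15,0,0,-0.045,0,0,0]
    - [15,0,-0.055,0,0,0,0]
    - [15,0,-0.06,0,0,0,0]
    - [15,0,-0.06,0,0,0,-1.2]
    - [15,0.03,-0.05,0,0,0,-1.3]
    - [15,0,0,0,0,0,0]

```text
clock: 5.35
tool_pos: [0.4455, -0.0823, 0.3229]
eef_rot: [0.999, 0.033, 0.001, -0.001]
contact_force: [0.3, -0.2, -1.2]
opening: 0.244
finger_force: 45.0
```

```bash
cat > rod.py <<'E'
from fit import *
import sys
save('side',sys.argv[1],(180,90,400,265),3.6); cams.snapshot('top')
s=status.get_state(); M=Ro.from_quat(s['eef_rot']).as_matrix(); g=np.array(s['tool_pos'])+M[:,2]*r.grip_depth; yaw=np.arctan2(M[1,0],M[0,0])
to(*g,None)
for c in('top','side'):
    m,sc,n=mask(c,'rod_grip')
    if m is None: continue
    p0=[g[0]-.007*np.cos(yaw),g[1],yaw,g[2]]
    f=fit({c:m},ROD,p0,4); p=f[0]; print(c,sc,n,f,'hook',np.round([p[0]+.27*np.cos(p[2]),p[1]+.27*np.sin(p[2]),p[3]-.038],4))
E
python3 rod.py b1.png
```

```text
t 5.5 grasp [ 0.4431 -0.087   0.1755] yaw 0.0576 open 0.243 F [-0.3 -0.6 -1.9] turn z 0 tilt fix [0.01 0.03 0.  ] shift [-0.0001  0.     -0.    ]
top 0.57 4217 ([0.5969, -0.0475, 0.1969, 0.0433], np.float64(3803.0)) hook [0.8617 0.0053 0.0053]
side 0.89 556 ([0.4361, -0.0833, 0.0757, 0.1761], np.float64(297.8)) hook [ 0.7053 -0.0629  0.1381]
```

View pics/b1.png

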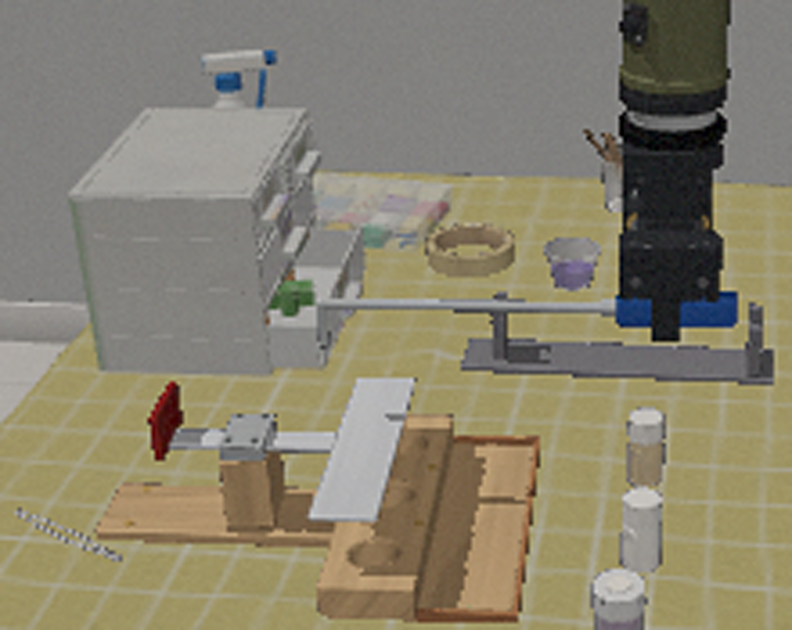

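The rod is held level, with its hook at about (320,315) px. Now I work out the move to a point just in front of the lug.

```bash
python3 - <<'E'
from h import *
to(.5422,-.0304,.176,.055)
E
```

```text
t 5.5 grasp [ 0.4424 -0.0889  0.1755] yaw 0.0534 open 0.245 F [ 0.3 -1.1 -2.3] turn z -0.09 tilt fix [0.05 0.06 0.  ] shift [ 0.1027 -0.0528 -0.0005]
```

Emit:
play_rows:
  rows:
    - [15,0.03,-0.018,0,0,0,0]
    - [15,0.04,-0.02,0,0,0,0]
    - [15,0.033,-0.015,0,0,0,0]
    - [15,0,0,0,0,0,0]
    - [15,0,0,0,0,0,0]

```text
clock: 6.18
tool_pos: [0.542, -0.0307, 0.3224]
eef_rot: [1.0, 0.026, -0.001, 0.0]
contact_force: [-0.5, -0.1, -1.7]
opening: 0.244
finger_force: 45.0
```

```bash
python3 rod.py b2.png
```

```text
t 6.3 grasp [ 0.5416 -0.0307  0.1753] yaw 0.0529 open 0.248 F [-0.8  0.7 -1.7] turn z 0 tilt fix [0.04 0.12 0.  ] shift [-0.0003  0.0001 -0.    ]
side 0.93 330 ([0.5318, -0.0333, 0.055, 0.1746], np.float64(534.8)) hook [ 0.8014 -0.0185  0.1366]
```

View pics/b2.png

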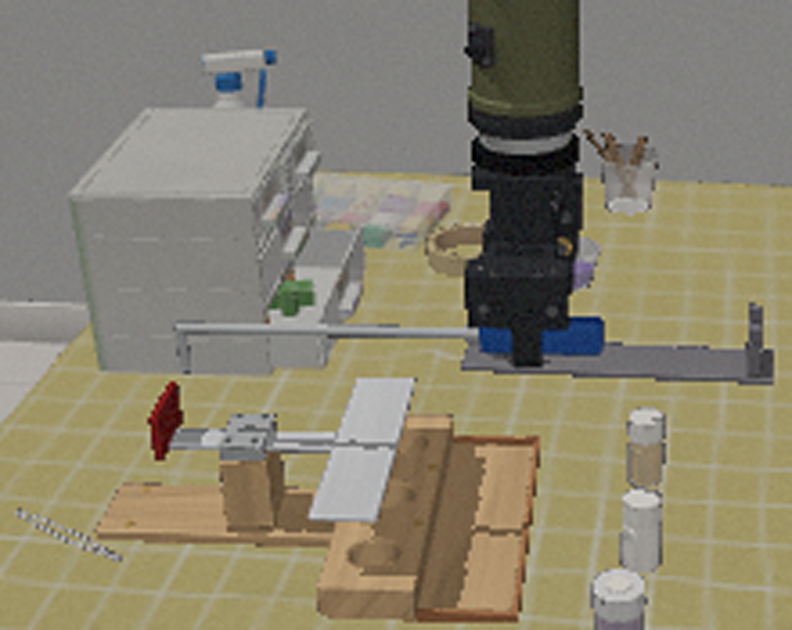

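The hook (183,370) stands just on the robot's side of the lug (165,400–458). I lower it and push.

Emit:
play_rows:
  rows:
    - [15,0,0,0.03,0,0,0]
    - [15,0,0,0.017,0,0,0]
    - [15,0,0,0,0,0,0]
    - [15,0.012,0,0,0,0,0]
    - [15,0.012,0,0,0,0,0]
    - [15,0.012,0,0,0,0,0]
    - [15,0,0,0,0,0,0]

```text
clock: 7.25
tool_pos: [0.5807, -0.0266, 0.2762]
eef_rot: [1.0, 0.028, 0.002, 0.0]
contact_force: [0.3, -0.5, -1.0]
opening: 0.247
finger_force: 45.0
```

```bash
python3 rod.py b3.png;  python3 - <<'E'
from fit import *
m,s,n=mask('side','bolt'); print(s,n,fit({'side':m},BOLT,[.68,-.0235,.055],1))
E
```

```text
t 7.3 grasp [ 0.58   -0.0267  0.1287] yaw 0.056 open 0.247 F [ 0.8 -0.3 -1.8] turn z 0 tilt fix [ 0.01 -0.1  -0.  ] shift [ 0.0003  0.     -0.    ]
side 0.62 472 ([0.5739, -0.0325, 0.052, 0.1251], np.float64(358.1)) hook [ 0.8435 -0.0185  0.0871]
0.65 951 ([0.692, -0.0235, 0.055], np.float64(261.2))
```

View pics/b3.png

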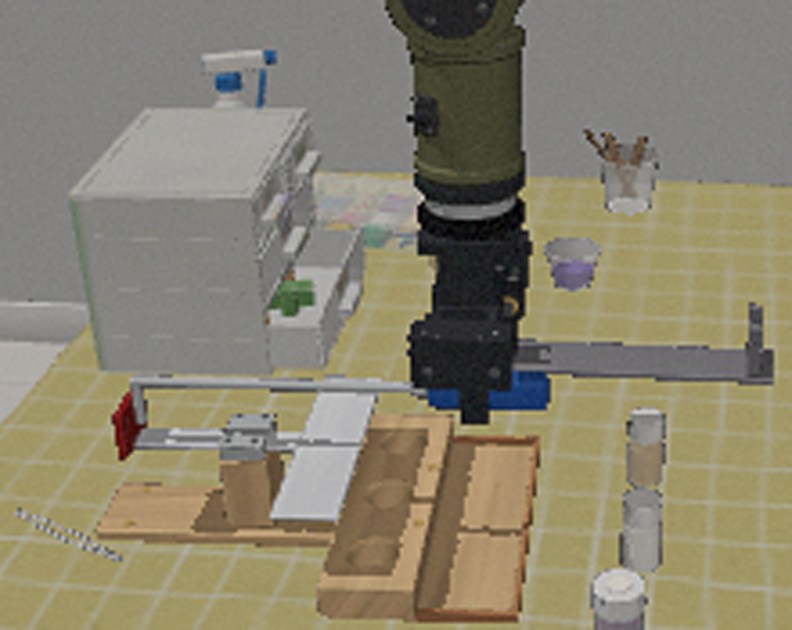

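The bolt has moved about 26 mm; the hook bears on the lug at about (135,420). I push on to the stop.

Emit:
play_rows:
  rows:
    - [15,0.012,0,0,0,0,0]
    - [15,0.012,0,0,0,0,0]
    - [15,0.003,0,0,0,0,0]
    - [15,0.002,0,0,0,0,0]
    - [15,0,0,0,0,0,0]

```text
clock: 8.12
tool_pos: [0.602, -0.0258, 0.2731]
eef_rot: [1.0, 0.028, -0.011, 0.0]
contact_force: [-17.1, -0.1, 0.9]
opening: 0.244
finger_force: 45.0
```

Emit:
play_rows:
  rows:
    - [15,0.002,0,0,0,0,0]
    - [15,0.002,0,0,0,0,0]
    - [15,0,0,0,0,0,0]

```text
clock: 8.5
tool_pos: [0.6036, -0.0259, 0.2721]
eef_rot: [1.0, 0.027, -0.015, 0.0]
contact_force: [-23.2, -1.5, 1.7]
opening: 0.242
finger_force: 45.0
```

```bash
python3 rod.py b4.png;  python3 - <<'E'
from fit import *
m,s,n=mask('side','bolt'); print(s,n,fit({'side':m},BOLT,[.715,-.0235,.055],1))
E
```

```text
t 8.6 grasp [ 0.5992 -0.026   0.1249] yaw 0.0548 open 0.246 F [-21.8  -1.2   1.4] turn z 0 tilt fix [-0.04  1.7  -0.  ] shift [-0.0044 -0.0001 -0.0001]
top 0.66 129 ([0.6007, -0.0248, 0.0667, 0.1249], np.float64(283.2)) hook [ 0.8701 -0.0068  0.0869]
0.65 494 ([0.7091, -0.0235, 0.055], np.float64(1495.4))
```

View pics/b4.png

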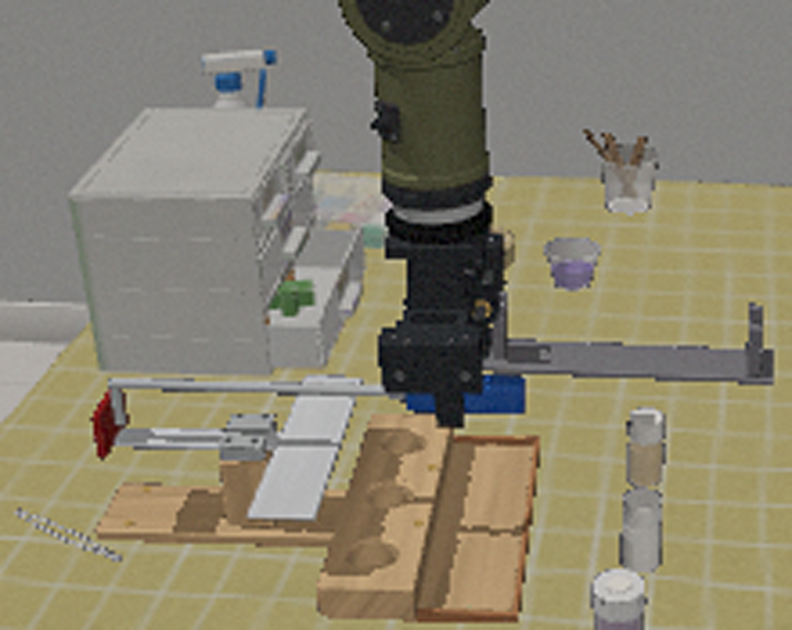

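```bash
cat > lug.py <<'E'
from h import *
from scipy.optimize import brentq
def red(im):
    h=cv2.cvtColor(im,cv2.COLOR_BGR2HSV); return (((h[...,0]>170)|(h[...,0]<6))&(h[...,1]>130)).astype(np.uint8)
def lug(c,im,s):
    m=red(im); out=[]
    for d in (0,.055):
        u,v=proj(c,[.667+.16+d,-.0147+.055*d,.095]); out.append((u,v))
    (u0,v0),(u1,v1)=out; x0,x1=int(min(u0,u1)*s-18*s),int(max(u0,u1)*s+18*s); y0,y1=int(min(v0,v1)*s-16*s),int(max(v0,v1)*s+16*s)
    b,a=np.nonzero(m[y0:y1,x0:x1]); return np.array([(a.mean()+x0+.5)/s-.5,(b.mean()+y0+.5)/s-.5]),len(a)/s/s,np.array(out)
for c in('side','top'):
    p0,n0,o=lug(c,cv2.imread(f'pics/{c}0.png'),1.25); p1,n1,_=lug(c,cams.snapshot(c)[:,:,::-1].copy(),1)
    e=o[1]-o[0]; print(c,p0,n0,p1,n1,'pred 55mm:',e,'bolt est mm',55*np.dot(p1-p0,e)/np.dot(e,e))
E
python3 lug.py
```

```text
side [225.37836257 206.19707602] 109.44000000000001 [208.51315789 207.78947368] 76.0 pred 55mm: [-19.29027002  -0.51998697] bolt est mm 47.928494824399415
top [308.33789474 125.04526316] 60.8 [307.29787234 112.4893617 ] 47.0 pred 55mm: [ -0.57907212 -15.91158581] bolt est mm 43.47399046304454
```

Emit:
play_rows:
  rows:
    - [15,-0.012,0,0,0,0,0]
    - [15,-0.01,0,0,0,0,0]
    - [15,0,0,0,0,0,0]
    - [15,0,0,-0.04,0,0,0]
    - [15,-0.02,0,0,0,0,0]
    - [15,0,0,0,0,0,0]

```text
clock: 9.6
tool_pos: [0.5701, -0.0274, 0.3163]
eef_rot: [1.0, 0.028, 0.0, 0.0]
contact_force: [0.8, 0.4, -2.8]
opening: 0.245
finger_force: 45.0
```

```bash
python3 lug.py; python3 rod.py b5.png;  python3 - <<'E'
from fit import *
for c in('side','top'):
    m,s,n=mask(c,'bolt'); print(c,s,n,fit({c:m},BOLT,[.715,-.0235,.055],2))
im=cams.snapshot('top')[110:220,230:400,::-1]; cv2.imwrite('pics/t5.png',cv2.resize(im,None,fx=4.7,fy=4.7,interpolation=cv2.INTER_CUBIC))
E
```

```text
side [225.37836257 206.19707602] 109.44000000000001 [209.65486726 205.86725664] 113.0 pred 55mm: [-19.29027002  -0.51998697] bolt est mm 44.823268319507626
top [308.33789474 125.04526316] 60.8 [307.57142857 112.49206349] 63.0 pred 55mm: [ -0.57907212 -15.91158581] bolt est mm 43.430296918906215
 t 9.8 grasp [ 0.5712 -0.0271  0.1682] yaw 0.0561 open 0.243 F [ 0.2  0.2 -1.6] turn z 0 tilt fix [-0.   -0.05  0.  ] shift [ 0.0001 -0.     -0.    ]
top 0.48 121 ([0.7806, -0.0087, 0.058, -0.0522], np.float64(192.2)) hook [ 1.0501  0.007  -0.0902]
side 0.89 510 ([0.565, -0.0268, 0.0175, 0.1682], np.float64(349.0)) hook [ 0.835  -0.0221  0.1302]
side 0.88 1034 ([0.7084, -0.0256, 0.055], np.float64(169.6))
top 0.57 822 ([0.7132, -0.018, 0.055], np.float64(478.9))
```

View pics/b5.png

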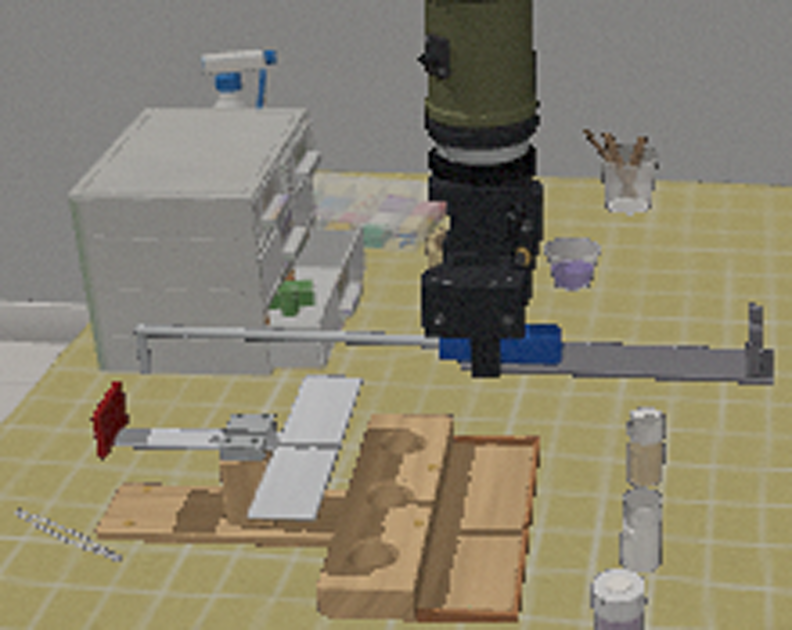

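View pics/t5.png

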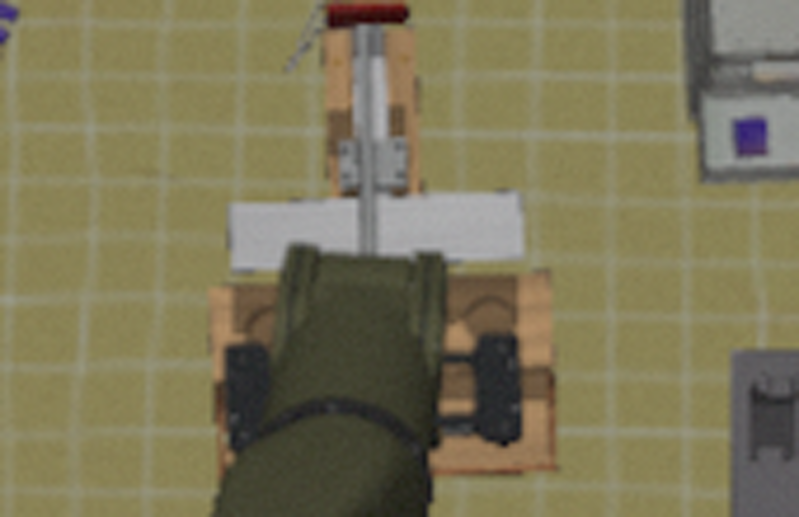

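```bash
cat > ov.py <<'E'
from fit import *
# wood model: hole block + tray outline score: print projected px of features in b5 crop for carrier guesses
def cp(c,X,p): 
    M=Ro.from_euler('z',p[2]).as_matrix(); return proj(c,M@np.array(X)+[p[0],p[1],0])
for p in([.667,-.0235,.055],[.657,-.0241,.055]):
    print(p)
    for n,X in dict(blk_nearfront=(-.035,.125,.03),blk_nearback=(.035,.125,.03),blk_farfront=(-.035,-.125,.03),h1=(0,.08,.03),h3=(0,-.08,.03),gtop_nf=(.089,.0,.087),gtop_f=(.127,0,.087)).items():
        u,v=cp('side',X,p); a,b=cp('top',X,p)
        print(n,'side crop',round((u-180)*3.6),round((v-90)*3.6),'top crop',round((a-230)*4.7),round((b-110)*4.7))
E
python3 ov.py
```

```text
[0.667, -0.0235, 0.055]
blk_nearfront side crop 389 592 top crop 209 363
blk_nearback side crop 293 588 top crop 206 268
blk_farfront side crop 435 415 top crop 552 349
h1 side crop 352 553 top crop 269 313
h3 side crop 386 442 top crop 488 305
gtop_nf side crop 251 428 top crop 372 171
gtop_f side crop 202 427 top crop 371 119
[0.657, -0.0241, 0.055]
blk_nearfront side crop 403 592 top crop 209 376
blk_nearback side crop 306 588 top crop 207 282
blk_farfront side crop 446 416 top crop 553 363
h1 side crop 365 554 top crop 270 327
h3 side crop 398 442 top crop 489 318
gtop_nf side crop 264 429 top crop 373 185
gtop_f side crop 215 427 top crop 371 133
```

The top crop shows the block's back corner at (210,287) and the guide at rows 140–187. That puts the carrier at x≈0.6545, so the bolt had started about 10 mm back and is now at its stop. The contact position agrees: hook at carrier x 0.2068, lug face 0.211. I return the rod to its cradle.

```bash
python3 - <<'E'
from h import *
to(.4176,-.3141,.165,.0116)
E
```

```text
t 10.1 grasp [ 0.5704 -0.0273  0.1682] yaw 0.0558 open 0.245 F [ 0.2 -0.6 -1.4] turn z 2.53 tilt fix [0.01 0.   0.  ] shift [-0.1561  0.285   0.0032]
```

Emit:
play_rows:
  rows:
    - [15,-0.045,0,0,0,0,0]
    - [15,-0.05,0.01,0,0,0,2.5]
    - [15,-0.03,0.05,0,0,0,0]
    - [15,-0.029,0.05,0,0,0,0]
    - [15,0,0.058,0,0,0,0]
    - [15,0,0.058,0,0,0,0]
    - [15,0,0.055,0,0,0,0]
    - [15,0,0,0,0,0,0]

```text
clock: 11.05
tool_pos: [0.419, -0.3199, 0.316]
eef_rot: [1.0, 0.002, 0.001, 0.002]
contact_force: [0.1, -0.3, -2.2]
opening: 0.245
finger_force: 45.0
```

```bash
python3 - <<'E'
from h import *
to(.4176,-.3141,.0565,.0116)
E
```

```text
t 11.1 grasp [ 0.4192 -0.3206  0.1687] yaw 0.0032 open 0.245 F [ 0.1 -0.3 -2.2] turn z -0.48 tilt fix [ 0.28 -0.09 -0.  ] shift [-0.0013 -0.0058  0.1122]
```

Emit:
play_rows:
  rows:
    - [15,0,0,0.03,0,0,0]
    - [15,0,0,0.02,0,0,0]
    - [15,0,0,0,0,0,0]

```text
clock: 11.42
tool_pos: [0.42, -0.3131, 0.2647]
eef_rot: [1.0, 0.007, -0.001, -0.001]
contact_force: [0.1, 0.2, -2.2]
opening: 0.243
finger_force: 45.0
```

```bash
python3 - <<'E'
from h import *
to(.4176,-.3141,.0565,.0116)
E
```

```text
t 11.4 grasp [ 0.4196 -0.3128  0.1174] yaw 0.0134 open 0.243 F [ 0.1  0.2 -2.2] turn z 0.11 tilt fix [-0.13  0.15 -0.  ] shift [-0.0024  0.001   0.0609]
```

Emit:
play_rows:
  rows:
    - [15,-0.002,0.001,0.03,0,0,0.1]
    - [15,0,0,0.022,0,0,0]
    - [15,0,0,0.007,0,0,0]
    - [15,0,0,0.001,0,0,0]
    - [15,0,0,0,0,0,0]
    - [50,0,0,0,0,0,0]
    - [50,0,0,0,0,0,0]
    - [50,0,0,0,0,0,0]
  grip_force: 20

```text
clock: 12.42
tool_pos: [0.4183, -0.3154, 0.2061]
eef_rot: [1.0, 0.005, 0.0, 0.0]
contact_force: [-0.2, -0.2, 0.3]
opening: 0.496
finger_force: 0.0
```

```bash
python3 - <<'E'
from h import *
to(.4176,-.3141,.165,.055)
E
```

```text
t 12.4 grasp [ 0.4183 -0.3155  0.0588] yaw 0.0104 open 0.496 F [-0.2 -0.2  0.3] turn z -2.56 tilt fix [ 0.03 -0.03 -0.  ] shift [-0.0006 -0.0014 -0.1062]
```

Emit:
play_rows:
  rows:
    - [50,0,0,-0.05,0,0,0]
    - [50,0,0,-0.06,0,0,-2.5]
    - [50,0,0,0,0,0,0]

```text
clock: 12.8
tool_pos: [0.4192, -0.3162, 0.3198]
eef_rot: [1.0, 0.027, 0.004, 0.003]
contact_force: [0.7, -0.8, 0.2]
opening: 0.504
finger_force: 0.0
```

```bash
cat > car.py <<'E'
from fit import *
def bright(c):
    im=cams.snapshot(c); return im
from plant import cams
WOOD=[box(-.035,.035,-.125,.125,0,.03),box(-.105,-.035,-.1225,.1225,0,.011),box(.035,.19,-.035,.035,0,.012),box(.089,.127,-.022,.022,0,.087)]
PL=[b+np.array([.0545,0,0]) for b in BOLT]
for c in('top','side'):
    cams.snapshot(c); a,s,n=mask(c,'carrier'); b,s2,n2=mask(c,'bolt'); print(c,s,n,s2,n2)
    im=cams.snapshot(c); h=cv2.cvtColor(im,cv2.COLOR_RGB2HSV)
    for p0 in ([.6545,-.024,.055],):
        print(fit({c:a},WOOD,p0,3,PL), fit({c:b},BOLT,[.709,-.022,.055],3,GUIDE))
    rl=render(c,PL,[.6545,-.024,.055]); 
    o=im[:,:,::-1].copy(); cv2.imwrite(f'pics/clean_{c}.png',o)
for l in ('rod_grip',):
    for c in('top','side'):
        m,s,n=mask(c,l)
        if m is not None: print(l,c,s,n,fit({c:m},ROD,[.411,-.3125,.012,.055],4))
E
python3 car.py
```

```text
top 0.7 4927 0.63 1159
([0.6555, -0.022, 0.0612], np.float64(211.3)) ([0.7123, -0.0167, 0.056], np.float64(69.2))
side 0.88 5112 0.85 1004
([0.6522, -0.0303, 0.0717], np.float64(368.1)) ([0.7095, -0.0233, 0.0403], np.float64(62.5))
rod_grip top 0.67 106 ([28.0598, 241.2526, 361.4899, -499.3811], np.float64(106.0))
rod_grip side 0.78 314 ([0.4139, -0.3151, 0.0347, 0.0578], np.float64(248.5))
```

```bash
python3 - <<'E'
from fit import *
out=[]
p=[.6545,-.024,.056]; M=Ro.from_euler('z',p[2]).as_matrix()
for c,(x0,y0,x1,y1) in(('top',(268,160,358,220)),('side',(255,185,345,260))):
    s=780/90; im=cv2.resize(cv2.imread(f'pics/clean_{c}.png')[y0:y1,x0:x1],None,fx=s,fy=s*.47 if 0 else s,interpolation=cv2.INTER_CUBIC)
    def L(X): u,v=proj(c,M@np.array(X)+[p[0],p[1],0]); return (int((u-x0+.5)*s),int((v-y0+.5)*s))
    for y in(-.08,0,.08):
        cv2.polylines(im,[np.array([L((.0185*np.cos(t),y+.0185*np.sin(t),.03)) for t in np.linspace(0,6.28,40)])],True,(255,0,0),1)
    cv2.polylines(im,[np.array([L(X) for X in((-.035,-.125,.03),(.035,-.125,.03),(.035,.125,.03),(-.035,.125,.03))])],True,(0,0,255),1)
    cv2.polylines(im,[np.array([L(X) for X in((-.105,-.12,.012),(-.035,-.12,.012),(-.035,.12,.012),(-.105,.12,.012))])],True,(0,255,0),1)
    out.append(cv2.resize(im,(int(im.shape[1]*.51),int(im.shape[0]*.51)) ) if 0 else im)
h=[cv2.resize(o,None,fx=.6,fy=.45*0+.45) for o in out]
cv2.imwrite('pics/holes.png',np.vstack([cv2.resize(o,(760,int(o.shape[0]*760/o.shape[1]*.5) )) for o in out]))
E
```

```text
(no output)
```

View pics/holes.png

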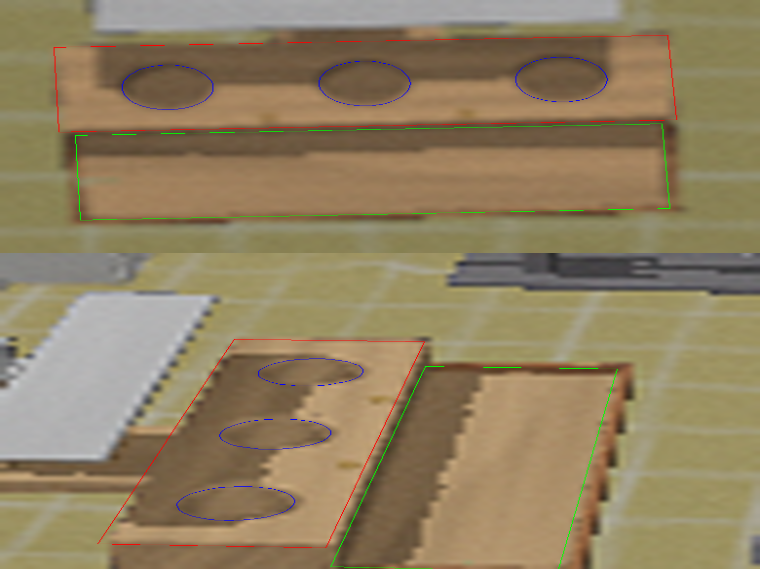

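The overlay fits the top picture with carrier (0.6545, -0.024, 0.056), holes at (168,87), (365,83) and (560,80). The side camera is consistently about 3 mm lower in x, for the vials as well, so I work in the top camera's frame. Gold goes first.

```bash
python3 - <<'E'
from h import *
to(.462,-.1125,.12,.056)
E
```

```text
t 13.3 grasp [ 0.4179 -0.3151  0.1677] yaw 0.0541 open 0.502 F [-0.7  0.2 -0.3] turn z -0.11 tilt fix [-0.05  0.07 -0.  ] shift [ 0.0552 -0.1999  0.0477]
```

Emit:
play_rows:
  rows:
    - [62,0.012,-0.05,0,0,0,-0.1]
    - [62,0.014,-0.05,0.01,0,0,0]
    - [62,0.015,-0.05,0.018,0,0,0]
    - [62,0.014,-0.05,0.02,0,0,0]
    - [62,0,0,0,0,0,0]
    - [62,0,0,0,0,0,0]

```text
clock: 14.05
tool_pos: [0.462, -0.113, 0.2676]
eef_rot: [1.0, 0.028, -0.0, 0.0]
contact_force: [-0.9, -0.9, 0.0]
opening: 0.618
finger_force: 0.0
```

```bash
python3 - <<'E'
from h import *
to(.462,-.1125,.046,.056)
save('side','g1.png',(290,110,430,240),4)
E
```

```text
t 14.1 grasp [ 0.4619 -0.1131  0.1203] yaw 0.0557 open 0.618 F [-0.9 -0.9  0. ] turn z -0.02 tilt fix [0.04 0.03 0.  ] shift [ 0.0001 -0.0005  0.0743]
```

Emit:
play_rows:
  rows:
    - [62,0,0,0.035,0,0,0]
    - [62,0,0,0.03,0,0,0]
    - [62,0,0,0.009,0,0,0]
    - [62,0,0,0,0,0,0]
    - [20,0,0,0,0,0,0]
    - [20,0,0,0,0,0,0]
    - [20,0,0,0,0,0,0]
    - [20,0,0,0,0,0,0]
  grip_force: 15

```text
clock: 15.1
tool_pos: [0.4623, -0.1128, 0.1944]
eef_rot: [1.0, 0.028, 0.001, 0.0]
contact_force: [0.5, -0.8, 6.6]
opening: 0.343
finger_force: 15.0
```

Emit:
play_rows:
  rows:
    - [20,0,0,-0.03,0,0,0]
    - [20,0,0,-0.045,0,0,0]
    - [20,0,0,0,0,0,0]

```text
clock: 15.48
tool_pos: [0.4627, -0.1127, 0.2711]
eef_rot: [1.0, 0.028, 0.003, 0.001]
contact_force: [-0.5, -0.1, -0.7]
opening: 0.348
finger_force: 15.0
```

```bash
python3 - <<'E'
from h import *
to(.659,-.1039,.125,.056)
for c in ('side','top'): cams.snapshot(c); print(c,spot(c,'vial_gold_mid'))
E
```

```text
t 15.5 grasp [ 0.4635 -0.1129  0.1238] yaw 0.0558 open 0.348 F [-0.5 -0.1 -0.7] turn z -0.01 tilt fix [ 0.07 -0.29 -0.  ] shift [ 0.1965  0.0022 -0.0012]
side [(0.61, [0.4529, -0.1041, 0.0926]), (0.29, [0.429, -0.3152, 0.061])]
top []
```

Emit:
play_rows:
  rows:
    - [20,0.05,0,0,0,0,0]
    - [20,0.055,0.001,0,0,0,0]
    - [20,0.055,0.001,0,0,0,0]
    - [20,0.037,0,0,0,0,0]
    - [20,0,0,0.025,0,0,0]
    - [20,0,0,0,0,0,0]
    - [20,0,0,0,0,0,0]

```text
clock: 16.55
tool_pos: [0.6583, -0.1038, 0.2433]
eef_rot: [1.0, 0.028, -0.001, 0.0]
contact_force: [-0.6, -0.5, -0.1]
opening: 0.349
finger_force: 15.0
```

```bash
cat > vh.py <<'E'
from fit import *
import sys
n=sys.argv[1]; hx,hy=map(float,sys.argv[2:4]); zb=float(sys.argv[4]) if len(sys.argv)>4 else .047
s=status.get_state(); M=Ro.from_quat(s['eef_rot']).as_matrix(); g=np.array(s['tool_pos'])+M[:,2]*r.grip_depth
to(hx,hy,.053,.056)
for c in('side','top'):
    cams.snapshot(c); m,sc,k=mask(c,f'vial_{n}_mid')
    if m is not None: print(c,sc,k,fit({c:m},VIAL[n],[g[0],g[1],0,g[2]-zb],2))
E
python3 vh.py gold .659 -.1039
python3 - <<'E'
from h import *
save('side','g2.png',(220,130,380,250),4.9)
E
```

```text
t 16.6 grasp [ 0.658  -0.1038  0.096 ] yaw 0.0555 open 0.349 F [-0.6 -0.5 -0.1] turn z -0.03 tilt fix [-0.   0.1 -0. ] shift [0.0007 0.0001 0.043 ]
side 0.67 121 ([0.6517, -0.1009, 0.0, 0.049], np.float64(121.1))
```

View pics/g2.png

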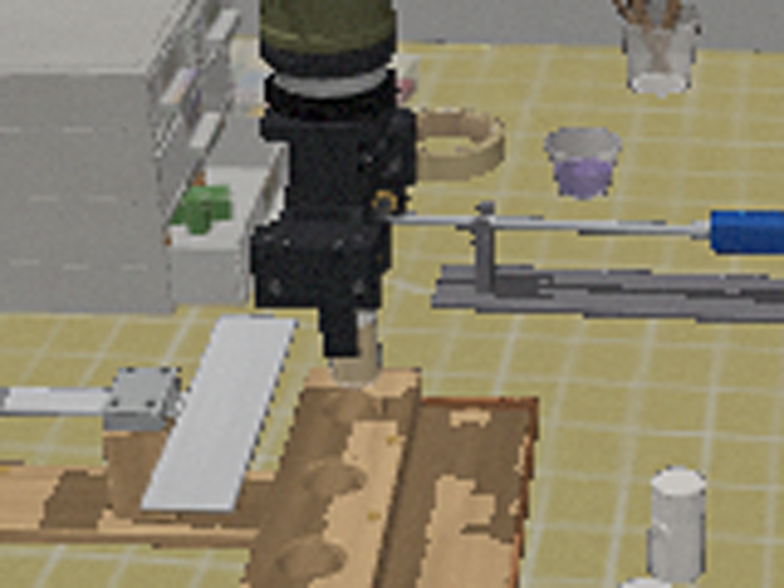

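The vial (bottom at 356,372) hangs straight above hole 3 (about 356,403). I go down slowly.

Emit:
play_rows:
  rows:
    - [20,0.0005,0,0.008,0,0,0]
    - [20,0,0,0.007,0,0,0]
    - [20,0,0,0.006,0,0,0]
    - [20,0,0,0.006,0,0,0]
    - [20,0,0,0.004,0,0,0]
    - [20,0,0,0,0,0,0]

```text
clock: 17.55
tool_pos: [0.6592, -0.1036, 0.2124]
eef_rot: [1.0, 0.028, -0.0, -0.0]
contact_force: [-0.0, 0.1, -0.0]
opening: 0.346
finger_force: 15.0
```

Emit:
play_rows:
  rows:
    - [20,0,0,0.006,0,0,0]
    - [20,0,0,0.004,0,0,0]
    - [20,0,0,0,0,0,0]
    - [20,0,0,0.001,0,0,0]
    - [20,0,0,0,0,0,0]

```text
clock: 18.18
tool_pos: [0.6593, -0.1035, 0.2018]
eef_rot: [1.0, 0.028, 0.0, 0.0]
contact_force: [-0.9, -0.6, 0.4]
opening: 0.343
finger_force: 15.0
```

Emit:
play_rows:
  rows:
    - [60,0,0,0,0,0,0]
    - [60,0,0,0,0,0,0]
    - [60,0,0,0,0,0,0]
    - [60,0,0,-0.04,0,0,0]
    - [60,0,0,-0.04,0,0,0]
    - [62,-0.05,0,0,0,0,0]
    - [62,-0.05,-0.03,0,0,0,0]
    - [62,-0.05,-0.035,0,0,0,0]

```text
clock: 19.18
tool_pos: [0.5045, -0.0471, 0.2822]
eef_rot: [1.0, 0.027, 0.001, 0.0]
contact_force: [0.0, 1.3, -0.6]
opening: 0.619
finger_force: 0.0
```

```bash
python3 - <<'E'
from h import *
to(.4575,.007,.12,.056)
from fit import *
for c in('side','top'):
    cams.snapshot(c); m,sc,k=mask(c,'vial_gold_mid')
    if m is not None: print(c,sc,k,[fit({c:m},VIAL['gold'],[.659,-.104,0,z],2) for z in (.006,.03)])
E
```

```text
t 19.2 grasp [ 0.5047 -0.0471  0.1349] yaw 0.054 open 0.619 F [ 0.   1.3 -0.6] turn z -0.11 tilt fix [ 0.02 -0.08 -0.  ] shift [-0.0439 -0.0566  0.0149]
side 0.62 156 [([0.6567, -0.1072, 0.0, 0.006], np.float64(73.7)), ([0.6554, -0.1024, 0.0, 0.03], np.float64(80.0))]
```

Emit:
play_rows:
  rows:
    - [62,-0.022,-0.028,0.007,0,0,0]
    - [62,-0.022,-0.0285,0.008,0,0,0]
    - [62,0,0,0,0,0,0]
    - [62,0,0,0,0,0,0]

```text
clock: 19.88
tool_pos: [0.4608, 0.0062, 0.2669]
eef_rot: [1.0, 0.027, 0.002, 0.0]
contact_force: [0.6, -0.7, 0.4]
opening: 0.62
finger_force: 0.0
```

```bash
python3 - <<'E'
from h import *
to(.4575,.007,.046,.056)
E
```

```text
t 19.9 grasp [0.4613 0.0061 0.1196] yaw 0.0547 open 0.62 F [ 0.6 -0.7  0.4] turn z -0.08 tilt fix [ 0.05 -0.19 -0.  ] shift [-0.0032 -0.001   0.0736]
```

Emit:
play_rows:
  rows:
    - [62,-0.003,-0.001,0.035,0,0,-0.1]
    - [62,0,0,0.03,0,0,0]
    - [62,0,0,0.0085,0,0,0]
    - [62,0,0,0,0,0,0]
    - [20,0,0,0,0,0,0]
    - [20,0,0,0,0,0,0]
    - [20,0,0,0,0,0,0]
    - [20,0,0,0,0,0,0]

```text
clock: 20.88
tool_pos: [0.457, 0.0077, 0.1945]
eef_rot: [1.0, 0.029, -0.0, 0.0]
contact_force: [-0.7, -0.4, 7.0]
opening: 0.344
finger_force: 15.0
```

Emit:
play_rows:
  rows:
    - [20,0,0,-0.03,0,0,0]
    - [20,0,0,-0.045,0,0,0]
    - [20,0,0,0,0,0,0]

```text
clock: 21.25
tool_pos: [0.4575, 0.0078, 0.2712]
eef_rot: [1.0, 0.029, 0.002, -0.0]
contact_force: [0.8, -0.1, -0.3]
opening: 0.346
finger_force: 15.0
```

```bash
python3 - <<'E'
from h import *
to(.6545,-.024,.125,.056)
E
```

```text
t 21.2 grasp [0.4581 0.0078 0.1239] yaw 0.0576 open 0.346 F [ 0.8 -0.1 -0.3] turn z 0.09 tilt fix [-0.   -0.21  0.  ] shift [ 0.1949  0.0428 -0.0011]
```

Emit:
play_rows:
  rows:
    - [20,0.05,0.012,0,0,0,0]
    - [20,0.055,0.012,0,0,0,0]
    - [20,0.052,0.012,0,0,0,0]
    - [20,0.0375,0.007,0,0,0,0]
    - [20,0,0,0.025,0,0,0]
    - [20,0,0,0,0,0,0]
    - [20,0,0,0,0,0,0]

```text
clock: 22.12
tool_pos: [0.653, -0.0239, 0.2433]
eef_rot: [1.0, 0.029, -0.001, -0.0]
contact_force: [0.3, -0.4, -0.5]
opening: 0.349
finger_force: 15.0
```

```bash
python3 vh.py white .6542 -.024
```

```text
t 22.1 grasp [ 0.6526 -0.0239  0.096 ] yaw 0.0577 open 0.349 F [ 0.3 -0.4 -0.5] turn z 0.1 tilt fix [-0.01  0.16 -0.  ] shift [0.0012 0.0002 0.043 ]
top 0.66 1896 ([0.3534, -0.0644, 0.0, 0.049], np.float64(1967.9))
```

Emit:
play_rows:
  rows:
    - [20,0.001,0,0.008,0,0,0]
    - [20,0,0,0.007,0,0,0]
    - [20,0,0,0.006,0,0,0]
    - [20,0,0,0.006,0,0,0]
    - [20,0,0,0.004,0,0,0]
    - [20,0,0,0,0,0,0]

```text
clock: 23.08
tool_pos: [0.6543, -0.0239, 0.2122]
eef_rot: [1.0, 0.029, -0.001, 0.0]
contact_force: [-0.1, 0.4, -0.0]
opening: 0.343
finger_force: 15.0
```

In the hole with no force. I lower the rest, release, and move on to the violet vial.

Emit:
play_rows:
  rows:
    - [20,0,0,0.006,0,0,0]
    - [20,0,0,0.004,0,0,0]
    - [20,0,0,0.001,0,0,0]
    - [20,0,0,0,0,0,0]
    - [56,0,0,0,0,0,0]
    - [56,0,0,0,0,0,0]
    - [56,0,0,-0.03,0,0,0]
    - [56,0,0,-0.05,0,0,0]

```text
clock: 24.08
tool_pos: [0.6538, -0.0238, 0.2809]
eef_rot: [1.0, 0.029, -0.003, -0.0]
contact_force: [1.4, -0.3, 0.5]
opening: 0.558
finger_force: 0.0
```

Emit:
play_rows:
  rows:
    - [70,-0.05,-0.02,0,0,0,0]
    - [70,-0.05,-0.035,0,0,0,0]
    - [70,-0.05,-0.035,0,0,0,0]
    - [70,-0.03,-0.04,0,0,0,0]
    - [70,0,0,0,0,0,0]
    - [70,0,0,0,0,0,0]

```text
clock: 24.82
tool_pos: [0.4682, 0.0952, 0.2822]
eef_rot: [1.0, 0.029, 0.0, 0.0]
contact_force: [0.0, -0.7, -0.0]
opening: 0.695
finger_force: 0.0
```

```bash
python3 - <<'E'
from h import *
to(.4647,.117,.046,.056)
for c in('side',): cams.snapshot(c); print([spot(c,'vial_%s_mid'%n) for n in('white','gold','violet')])
E
```

```text
t 24.8 grasp [0.4683 0.0952 0.1349] yaw 0.0573 open 0.695 F [ 0.  -0.7 -0. ] turn z 0.07 tilt fix [ 0.02 -0.03 -0.  ] shift [-0.0023 -0.022   0.0889]
[[(0.7, [0.4287, -0.3075, 0.0623]), (0.44, [0.6501, -0.0138, 0.0519])], [], [(0.82, [0.4579, 0.1277, 0.0432]), (0.35, [0.6756, 0.0082, 0.0203])]]
```

Emit:
play_rows:
  rows:
    - [70,-0.002,-0.022,0.02,0,0,0.1]
    - [70,0,0,0.03,0,0,0]
    - [70,0,0,0.025,0,0,0]
    - [70,0,0,0.008,0,0,0]
    - [70,0,0,0,0,0,0]
    - [30,0,0,0,0,0,0]
    - [30,0,0,0,0,0,0]
    - [30,0,0,0,0,0,0]

```text
clock: 26.02
tool_pos: [0.4642, 0.1174, 0.1994]
eef_rot: [1.0, 0.028, -0.0, -0.0]
contact_force: [-0.3, -1.0, 1.9]
opening: 0.412
finger_force: 15.0
```

Emit:
play_rows:
  rows:
    - [30,0,0,0,0,0,0]
    - [30,0,0,-0.03,0,0,0]
    - [30,0,0,-0.045,0,0,0]
    - [30,0,0,0,0,0,0]

```text
clock: 26.52
tool_pos: [0.4649, 0.1175, 0.2762]
eef_rot: [1.0, 0.028, 0.002, -0.001]
contact_force: [0.0, -0.4, 0.1]
opening: 0.411
finger_force: 15.0
```

```bash
python3 - <<'E'
from h import *
to(.6500,.0559,.128,.056)
E
```

```text
t 26.5 grasp [0.4654 0.1177 0.1289] yaw 0.0558 open 0.411 F [ 0.  -0.4  0.1] turn z -0.01 tilt fix [-0.06 -0.22  0.  ] shift [0.1814 0.0719 0.0009]
```

Emit:
play_rows:
  rows:
    - [30,0.045,0.018,0,0,0,0]
    - [30,0.05,0.018,0,0,0,0]
    - [30,0.05,0.018,0,0,0,0]
    - [30,0.037,0.018,0,0,0,0]
    - [30,0,0,0.02,0,0,0]
    - [30,0,0,0,0,0,0]
    - [30,0,0,0,0,0,0]

```text
clock: 27.4
tool_pos: [0.6486, 0.0566, 0.2529]
eef_rot: [1.0, 0.029, -0.002, -0.0]
contact_force: [-0.5, -0.1, 0.1]
opening: 0.41
finger_force: 15.0
```

```bash
python3 vh.py violet .6498 .0559 .052
python3 - <<'E'
from h import *
save('side','v2.png',(215,130,375,270),4)
E
```

```text
t 27.4 grasp [0.648  0.0566 0.1056] yaw 0.0571 open 0.41 F [-0.5 -0.1  0.1] turn z 0.06 tilt fix [-0.04  0.23 -0.  ] shift [0.0011 0.0007 0.0526]
side 0.41 4123 ([0.7253, 0.0704, 0.0, 0.0536], np.float64(3751.7))
top 0.38 241 ([0.3858, -0.0733, 0.0, 0.0536], np.float64(349.8))
```

View pics/v2.png

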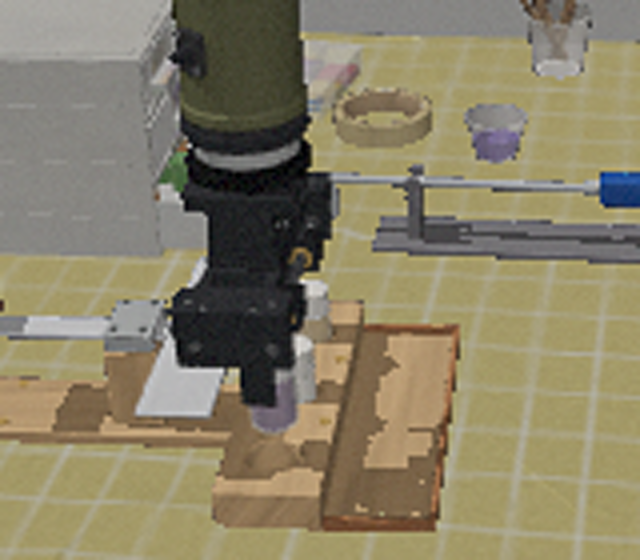

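This picture (my last) shows gold and white seated at (315,310) and (300,370), and violet (274,420) straight above hole 1 (275,455).

Emit:
play_rows:
  rows:
    - [30,0.001,0.0005,0.012,0,0,0]
    - [30,0,0,0.01,0,0,0]
    - [30,0,0,0.006,0,0,0]
    - [30,0,0,0.006,0,0,0]
    - [30,0,0,0.004,0,0,0]
    - [30,0,0,0,0,0,0]

```text
clock: 28.4
tool_pos: [0.6504, 0.0558, 0.2149]
eef_rot: [1.0, 0.028, -0.001, -0.0]
contact_force: [0.4, 2.9, -2.2]
opening: 0.408
finger_force: 15.0
```

Emit:
play_rows:
  rows:
    - [30,0,-0.001,0,0,0,0]
    - [30,0,0,0.004,0,0,0]
    - [30,0,0,0.004,0,0,0]
    - [30,0,0,0,0,0,0]

```text
clock: 28.9
tool_pos: [0.6506, 0.0561, 0.2072]
eef_rot: [1.0, 0.028, -0.001, 0.0]
contact_force: [0.7, 1.5, -1.3]
opening: 0.408
finger_force: 15.0
```

Emit:
play_rows:
  rows:
    - [30,0,0,0.001,0,0,0]
    - [30,0,0,0,0,0,0]
    - [62,0,0,0,0,0,0]
    - [62,0,0,0,0,0,0]
    - [62,0,0,0,0,0,0]
    - [62,0,0,-0.03,0,0,0]
    - [62,0,0,-0.05,0,0,0]
    - [62,-0.05,0,0,0,0,0]

```text
clock: 29.9
tool_pos: [0.6049, 0.0534, 0.2907]
eef_rot: [1.0, 0.028, 0.007, -0.0]
contact_force: [-0.5, 0.3, -1.0]
opening: 0.622
finger_force: 0.0
```

Emit:
play_rows:
  rows:
    - [70,-0.05,-0.02,0,0,0,0]
    - [70,-0.05,-0.03,0,0,0,0]
    - [70,0,0,0,0,0,0]

```text
clock: 30.28
tool_pos: [0.4942, 0.0997, 0.2868]
eef_rot: [1.0, 0.03, -0.004, -0.0]
contact_force: [0.6, -0.7, 0.7]
opening: 0.701
finger_force: 0.0
```

```bash
cat > let.py <<'E'
from fit import *
def col(c,l,xy,w=26,z=.006):
    im=cams.snapshot(c); h=cv2.cvtColor(im,cv2.COLOR_RGB2HSV)
    m=((h[...,0]>85)&(h[...,0]<100)&(h[...,1]>90)) if l=='k' else ((h[...,0]<18)&(h[...,0]>5)&(h[...,1]>150))
    x0,y0=map(int,proj(c,[*xy,z])); s=np.zeros((400,640),np.uint8); s[y0-w:y0+w,x0-w:x0+w]=m[y0-w:y0+w,x0-w:x0+w]
    n,lb,st,_=cv2.connectedComponentsWithStats(s,connectivity=8)
    if n<2: print(c,l,'none'); return
    i=1+np.argmax(st[1:,4]); b,a=np.nonzero(s if l=='k' else lb==i); X=np.array([ray(c,i,j,z)[:2] for i,j in zip(a,b)]).astype(np.float32)
    q=cv2.minAreaRect(X); print(c,l,len(a),'mean',X.mean(0).round(4),'rect c',np.round(q[0],4),'size',np.round(q[1],4),'ang',round(q[2],1))
E
cat > l2.py <<'E'
from let import *
for c in('top','side'): col(c,'k',(.451,.367)); col(c,'5',(.468,.275))
for c in('top','side'):
    for l in('5','k'): print(c,l,spot(c,f'letter_{l}_mid'))
to(.45,.366,.1,.056)
E
python3 l2.py; python3 - <<'E'
from fit import *
Z=dict(gold=(.659,-.1039),white=(.6545,-.024),violet=(.65,.056))
for n in Z:
  for c in('side','top'):
    m,sc,k=mask(c,f'vial_{n}_mid')
    if m is not None: print(n,c,sc,k,[fit({c:m},VIAL[n],[*Z[n],0,z],2,[box(-.05,-.0185,-.1,.1,-.01,.03-z)] ) for z in(.006,)])
E
```

```text
top k 63 mean [0.453  0.3687] rect c [0.453 0.367] size [0.0373 0.0307] ang 14.1
top 5 17 mean [0.4783 0.2847] rect c [0.4792 0.2854] size [0.0124 0.0243] ang 65.6
side k 259 mean [0.4496 0.3679] rect c [0.4503 0.3654] size [0.0415 0.0394] ang 15.2
side 5 155 mean [0.4671 0.276 ] rect c [0.4662 0.2738] size [0.0406 0.034 ] ang 16.6
top 5 []
top k [(0.4, [0.4546, 0.3669, 0.0056])]
side 5 [(0.63, [0.4631, 0.2798, 0.0039]), (0.37, [0.4492, -0.3004, 0.004])]
side k [(0.5, [0.448, 0.3692, 0.0101])]
 t 30.7 grasp [0.4991 0.0971 0.1394] yaw 0.0545 open 0.698 F [ 0.3 -0.7  0.2] turn z -0.09 tilt fix [0.02 0.02 0.  ] shift [-0.034  -0.2712  0.0394]
gold side 0.62 137 [([0.6587, -0.1168, 0.0, 0.006], np.float64(77.3))]
white side 0.65 167 [([0.6535, -0.0338, 0.0, 0.006], np.float64(74.1))]
white top 0.66 74 [([0.6555, -0.0216, 0.0, 0.006], np.float64(12.8))]
violet side 0.59 252 [([0.6504, 0.0461, 0.0, 0.006], np.float64(62.9))]
violet top 0.74 1195 [([0.7619, -0.0147, 0.0, 0.006], np.float64(538.8))]
```

```bash
python3 - <<'E'
from h import *
to(.468,.2745,.07,.27)
E
```

```text
t 31.0 grasp [0.4981 0.0977 0.1395] yaw 0.0557 open 0.696 F [ 0.  -0.4 -0.1] turn z -12.28 tilt fix [-0.02  0.08  0.  ] shift [ 0.0179 -0.1785  0.0695]
```

Emit:
play_rows:
  rows:
    - [70,0,0,0,0,0,-6.2]
    - [70,0,0,0,0,0,-6.1]
    - [70,0.005,-0.045,0.01,0,0,0]
    - [70,0.005,-0.045,0.02,0,0,0]
    - [70,0.005,-0.045,0.02,0,0,0]
    - [70,0.003,-0.0435,0.02,0,0,0]
    - [70,0,0,0,0,0,0]
    - [70,0,0,0,0,0,0]

```text
clock: 31.98
tool_pos: [0.468, 0.2738, 0.2169]
eef_rot: [0.991, 0.135, -0.001, 0.001]
contact_force: [-1.3, -0.6, -0.3]
opening: 0.701
finger_force: 0.0
```

```bash
python3 - <<'E'
from let import *
to(.468,.2745,.0205,.27)
for c in('side','top'): col(c,'5',(.468,.275))
E
```

```text
t 32.0 grasp [0.4678 0.2736 0.0696] yaw 0.27 open 0.701 F [-1.3 -0.6 -0.3] turn z -0.0 tilt fix [0.05 0.09 0.  ] shift [ 0.0002 -0.0007  0.0491]
side 5 137 mean [0.4678 0.2781] rect c [0.4666 0.2771] size [0.0395 0.0299] ang 7.0
top 5 10 mean [0.4551 0.2717] rect c [0.4551 0.2717] size [0.0034 0.0171] ang 0.9
```

Emit:
play_rows:
  rows:
    - [70,0,-0.001,0.03,0,0,0]
    - [70,0,0,0.013,0,0,0]
    - [70,0,0,0.005,0,0,0]
    - [70,0,0,0,0,0,0]
    - [20,0,0,0,0,0,0]
    - [20,0,0,0,0,0,0]
    - [20,0,0,0,0,0,0]
    - [20,0,0,0,0,0,0]
  grip_force: 15

```text
clock: 33.08
tool_pos: [0.4676, 0.2756, 0.1691]
eef_rot: [0.991, 0.135, -0.0, -0.0]
contact_force: [1.0, -0.5, 1.3]
opening: 0.342
finger_force: 15.0
```

Emit:
play_rows:
  rows:
    - [20,0,0,0,0,0,0]
    - [20,0,0,-0.02,0,0,0]
    - [20,0,0,-0.04,0,0,0]
    - [20,0,0,0,0,0,0]

```text
clock: 33.58
tool_pos: [0.4686, 0.2759, 0.2321]
eef_rot: [0.991, 0.135, 0.002, -0.001]
contact_force: [0.1, 0.3, -0.8]
opening: 0.342
finger_force: 15.0
```

```bash
python3 - <<'E'
from let import *
to(.5815,-.083,.08,.056)
for c in('side',): col(c,'5',(.468,.275)); col(c,'5',(.468,.275),z=.06)
E
```

```text
t 33.6 grasp [0.4691 0.2764 0.0848] yaw 0.2702 open 0.342 F [ 0.1  0.3 -0.8] turn z 12.27 tilt fix [-0.15 -0.22  0.  ] shift [0.0926 0.3647 0.0048]
side 5 2 mean [0.4841 0.229 ] rect c [0.4841 0.229 ] size [0.0023 0.    ] ang -173.1
side 5 none
```

Emit:
play_rows:
  rows:
    - [20,0,0,0,0,0,6.1]
    - [20,0,0,0,0,0,6.1]
    - [20,0.012,0.058,0,0,0,0]
    - [20,0.012,0.06,0,0,0,0]
    - [20,0.012,0.06,0,0,0,0]
    - [20,0.012,0.06,0,0,0,0]
    - [20,0.022,0.055,0,0,0,0]
    - [20,0.022,0.055,0,0,0,0]

```text
clock: 34.67
tool_pos: [0.5795, -0.0684, 0.2277]
eef_rot: [1.0, 0.029, -0.002, -0.0]
contact_force: [0.6, 0.2, -0.9]
opening: 0.343
finger_force: 15.0
```

Emit:
play_rows:
  rows:
    - [20,0,0.015,0,0,0,0]
    - [20,0,0,0,0,0,0]
    - [20,0,0,0,0,0,0]

```text
clock: 35.05
tool_pos: [0.5797, -0.0791, 0.2282]
eef_rot: [1.0, 0.03, -0.002, -0.001]
contact_force: [-0.4, -0.3, -0.3]
opening: 0.343
finger_force: 15.0
```

```bash
python3 - <<'E'
from let import *
to(.5815,-.083,.0275,.056)
col('side','5',(.5815,-.083),z=.065)
E
```

```text
t 35.0 grasp [ 0.5792 -0.0788  0.0809] yaw 0.0605 open 0.343 F [-0.4 -0.3 -0.3] turn z 0.26 tilt fix [-0.13  0.19 -0.  ] shift [0.0016 0.004  0.0534]
side 5 24 mean [ 0.5637 -0.0757] rect c [ 0.5639 -0.0772] size [0.0114 0.0339] ang 14.2
```

Emit:
play_rows:
  rows:
    - [20,0.0015,0.003,0.025,0,0,0]
    - [20,0,0,0.02,0,0,0]
    - [20,0,0,0.008,0,0,0]
    - [20,0,0,0,0,0,0]
    - [60,0,0,0,0,0,0]
    - [60,0,0,0,0,0,0]
    - [60,0,0,-0.03,0,0,0]
    - [60,0,0,-0.05,0,0,0]

```text
clock: 36.1
tool_pos: [0.5814, -0.0845, 0.2557]
eef_rot: [1.0, 0.029, -0.002, -0.0]
contact_force: [0.9, -0.3, 1.4]
opening: 0.597
finger_force: 0.0
```

Emit:
play_rows:
  rows:
    - [70,-0.02,-0.055,0,0,0,0]
    - [70,-0.02,-0.058,0,0,0,0]
    - [70,-0.02,-0.058,0,0,0,0]
    - [70,-0.02,-0.058,0,0,0,-5]
    - [70,-0.02,-0.058,0,0,0,-5]
    - [70,0,-0.055,0,0,0,-1.8]
    - [70,0,-0.05,0,0,0,0]
    - [70,0,0,0,0,0,0]

```text
clock: 37.1
tool_pos: [0.4333, 0.301, 0.2563]
eef_rot: [0.991, 0.136, -0.0, -0.002]
contact_force: [0.8, -0.9, -0.5]
opening: 0.7
finger_force: 0.0
```

```bash
python3 - <<'E'
from let import *
to(.451,.366,.07,.26)
for c in('side','top'): col(c,'5',(.5815,-.083),z=.011); col(c,'k',(.451,.367)); print(spot(c,'letter_5_mid'))
E
```

```text
t 37.1 grasp [0.4331 0.3017 0.109 ] yaw 0.2722 open 0.7 F [ 0.8 -0.9 -0.5] turn z 0.7 tilt fix [-0.26 -0.01  0.  ] shift [ 0.0338 -0.0583  0.039 ]
side 5 77 mean [ 0.5809 -0.0793] rect c [ 0.5802 -0.0805] size [0.0388 0.0326] ang 6.4
side k 260 mean [0.4496 0.3678] rect c [0.4503 0.3654] size [0.0415 0.0394] ang 15.2
[]
top 5 63 mean [ 0.5838 -0.082 ] rect c [ 0.5847 -0.0829] size [0.0383 0.0241] ang 0.9
top k none
[]
```

Emit:
play_rows:
  rows:
    - [70,0.016,-0.028,0.02,0,0,0.4]
    - [70,0.017,-0.03,0.019,0,0,0]
    - [70,0,0,0,0,0,0]
    - [70,0,0,0,0,0,0]

```text
clock: 37.9
tool_pos: [0.4524, 0.3587, 0.2169]
eef_rot: [0.992, 0.127, -0.001, 0.001]
contact_force: [-0.2, -0.3, -0.1]
opening: 0.698
finger_force: 0.0
```

```bash
python3 - <<'E'
from let import *
to(.451,.366,.0215,.26)
for c in('side',): col(c,'k',(.451,.367))
E
```

```text
t 37.9 grasp [0.4521 0.3585 0.0696] yaw 0.2547 open 0.698 F [-0.2 -0.3 -0.1] turn z -0.3 tilt fix [0.07 0.13 0.  ] shift [ 0.0005 -0.0074  0.0481]
side k 228 mean [0.451  0.3701] rect c [0.4562 0.3415] size [0.0409 0.0883] ang 13.9
```

Emit:
play_rows:
  rows:
    - [70,0,-0.0075,0.025,0,0,0]
    - [70,0,0,0.017,0,0,0]
    - [70,0,0,0.005,0,0,0]
    - [70,0,0,0,0,0,0]
    - [20,0,0,0,0,0,0]
    - [20,0,0,0,0,0,0]
    - [20,0,0,0,0,0,0]
    - [20,0,0,0,0,0,0]

```text
clock: 38.95
tool_pos: [0.4502, 0.3678, 0.1702]
eef_rot: [0.992, 0.128, -0.0, -0.0]
contact_force: [0.1, -0.3, 2.0]
opening: 0.326
finger_force: 13.3
```

Emit:
play_rows:
  rows:
    - [20,0,0,0,0,0,0]
    - [20,0,0,-0.02,0,0,0]
    - [20,0,0,-0.04,0,0,0]
    - [20,0,0,0,0,0,0]

```text
clock: 39.45
tool_pos: [0.4513, 0.3682, 0.2335]
eef_rot: [0.992, 0.128, 0.002, -0.002]
contact_force: [0.1, 0.6, 0.2]
opening: 0.329
finger_force: 13.4
```

```bash
python3 - <<'E'
from let import *
to(.578,.029,.08,.056)
for c in('side','top'): col(c,'k',(.451,.367)); col(c,'k',(.451,.367),z=.065)
E
```

```text
t 39.5 grasp [0.4518 0.3687 0.0862] yaw 0.2562 open 0.329 F [0.1 0.6 0.2] turn z 11.47 tilt fix [-0.2  -0.22  0.  ] shift [0.1075 0.3458 0.0062]
side k 1 mean [0.424  0.3014] rect c [0.424  0.3014] size [0. 0.] ang 0.0
side k 2 mean [0.4344 0.3365] rect c [0.4344 0.3365] size [0.0982 0.    ] ang 117.7
top k 5 mean [0.4522 0.3873] rect c [0.4493 0.387 ] size [0.006  0.0314] ang 80.3
top k 3 mean [0.4367 0.3924] rect c [0.4311 0.394 ] size [0.0206 0.0723] ang 37.4
```

Emit:
play_rows:
  rows:
    - [20,0,0,0,0,0,5.7]
    - [20,0,0,0,0,0,5.7]
    - [20,0.015,0.056,0,0,0,0]
    - [20,0.018,0.058,0,0,0,0]
    - [20,0.018,0.058,0,0,0,0]
    - [20,0.018,0.058,0,0,0,0]
    - [20,0.018,0.058,0,0,0,0]
    - [20,0.019,0.055,0,0,0,0]

```text
clock: 40.65
tool_pos: [0.5758, 0.0291, 0.2288]
eef_rot: [1.0, 0.029, -0.002, 0.0]
contact_force: [1.4, 0.4, 0.6]
opening: 0.33
finger_force: 13.4
```

Emit:
play_rows:
  rows:
    - [20,0,0,0,0,0,0]
    - [20,0,0,0,0,0,0]
    - [20,0,0,0,0,0,0]

```text
clock: 41.02
tool_pos: [0.5751, 0.0335, 0.2292]
eef_rot: [1.0, 0.03, -0.002, -0.001]
contact_force: [0.1, -0.3, -0.4]
opening: 0.326
finger_force: 13.4
```

```bash
python3 - <<'E'
from let import *
to(.578,.029,.0285,.056)
for c in('side','top'): col(c,'k',(.578,.029),z=.065)
E
```

```text
t 41.0 grasp [0.5746 0.0337 0.0819] yaw 0.0607 open 0.326 F [ 0.1 -0.3 -0.4] turn z 0.27 tilt fix [-0.09  0.17 -0.  ] shift [0.0027 0.0046 0.0534]
side k 53 mean [0.5708 0.0329] rect c [ 0.5748 -0.0169] size [0.0391 0.1422] ang 0.6
top k none
```

Emit:
play_rows:
  rows:
    - [20,0.003,0.004,0.025,0,0,0]
    - [20,0,0,0.02,0,0,0]
    - [20,0,0,0.0075,0,0,0]
    - [20,0,0,0,0,0,0]
    - [60,0,0,0,0,0,0]
    - [60,0,0,0,0,0,0]
    - [60,0,0,-0.03,0,0,0]
    - [60,0,0,-0.05,0,0,0]

```text
clock: 42.12
tool_pos: [0.5784, 0.0275, 0.2572]
eef_rot: [1.0, 0.029, -0.002, 0.0]
contact_force: [0.5, -0.3, 0.4]
opening: 0.601
finger_force: 0.0
```

Emit:
play_rows:
  rows:
    - [60,-0.04,0.045,0,0,0,0]
    - [60,-0.04,0.045,-0.01,0,0,0]
    - [60,-0.03,0.05,-0.01,0,0,0]
    - [60,0,0.06,-0.01,0,0,0]
    - [60,0,0.06,0,0,0,0]
    - [60,0,0.055,0,0,0,1]
    - [60,0,0.03,0,0,0,1.3]
    - [60,0,0,0,0,0,0]

```text
clock: 43.12
tool_pos: [0.4877, -0.3263, 0.2878]
eef_rot: [1.0, 0.006, -0.0, 0.001]
contact_force: [-0.1, 1.6, -0.2]
opening: 0.603
finger_force: 0.0
```

```bash
cat > chk.py <<'E'
from let import *
to(.4183,-.314,.0575,.0116)
for c in('side','top'):
    col(c,'5',(.5815,-.083),z=.011); col(c,'k',(.578,.029),z=.011)
    for l in('k','5'): print(c,l,spot(c,f'letter_{l}_mid'))
p=[.6545,-.024,.056]; Z=dict(gold=(.659,-.1039),white=(.6545,-.024),violet=(.65,.056))
im=cams.snapshot('top'); hsv=cv2.cvtColor(im,cv2.COLOR_RGB2HSV); w=((hsv[...,1]<45)&(hsv[...,2]>110)).astype(np.uint8)
for n,(x,y) in Z.items():
    u,v=map(int,proj('top',[x,y,.068])); sub=np.zeros((400,640)); sub[v-9:v+10,u-9:u+10]=w[v-9:v+10,u-9:u+10]
    b,a=np.nonzero(sub); print(n,len(a),ray('top',a.mean(),b.mean(),.068).round(4) if len(a) else '')
    for c in('side','top'): print(c,spot(c,f'vial_{n}_mid'))
E
python3 chk.py; python3 lug.py
```

```text
t 43.1 grasp [ 0.4876 -0.3267  0.1405] yaw 0.0123 open 0.603 F [-0.1  1.6 -0.2] turn z 0.04 tilt fix [0.15 0.03 0.  ] shift [-0.0692 -0.0131  0.083 ]
side 5 78 mean [ 0.5807 -0.0794] rect c [ 0.5802 -0.0805] size [0.0388 0.0326] ang 6.4
side k 119 mean [0.5765 0.0297] rect c [0.5771 0.0277] size [0.0403 0.0418] ang 6.5
side k [(0.4, [0.6878, 0.0024, 0.0199])]
side 5 [(0.61, [0.5787, -0.0774, 0.0118])]
top 5 67 mean [ 0.5839 -0.0819] rect c [ 0.5847 -0.0829] size [0.0383 0.0241] ang 0.9
top k 72 mean [0.5812 0.0298] rect c [0.5812 0.0274] size [0.035  0.0311] ang 1.3
top k [(0.58, [0.5848, 0.0304, 0.0106])]
top 5 []
gold 65 [ 0.6586 -0.1023  0.068 ]
side []
top []
white 63 [ 0.6535 -0.0225  0.068 ]
side [(0.59, [0.646, -0.0166, 0.0527]), (0.43, [0.4476, -0.3142, 0.0596])]
top []
violet 99 [0.6512 0.0555 0.068 ]
side [(0.54, [0.6462, 0.0641, 0.0559])]
top [(0.61, [0.6561, 0.0532, 0.0665])]
side [225.37836257 206.19707602] 109.44000000000001 [209.7        205.88181818] 110.0 pred 55mm: [-19.29027002  -0.51998697] bolt est mm 44.69356192277855
top [308.33789474 125.04526316] 60.8 [307.63076923 112.50769231] 65.0 pred 55mm: [ -0.57907212 -15.91158581] bolt est mm 43.36889082753669
```

All is in place: caps lie within 2 mm of the hole centres and the letters are in the tray. Back to the rod.

Emit:
play_rows:
  rows:
    - [60,-0.035,-0.006,0,0,0,0]
    - [60,-0.034,-0.007,0.02,0,0,0]
    - [60,0,0,0,0,0,0]
    - [60,0,0,0,0,0,0]

```text
clock: 44.48
tool_pos: [0.4204, -0.3118, 0.2678]
eef_rot: [1.0, 0.009, 0.0, 0.0]
contact_force: [-0.3, 0.8, 0.1]
opening: 0.598
finger_force: 0.0
```

```bash
python3 - <<'E'
from h import *
to(.4183,-.3145,.0575,.0116)
E
```

```text
t 44.5 grasp [ 0.4205 -0.312   0.1205] yaw 0.0176 open 0.598 F [-0.3  0.8  0.1] turn z 0.34 tilt fix [ 0.05 -0.03 -0.  ] shift [-0.0021  0.0026  0.063 ]
```

Emit:
play_rows:
  rows:
    - [60,-0.002,0.0025,0.03,0,0,0.3]
    - [60,0,0,0.025,0,0,0]
    - [60,0,0,0.008,0,0,0]
    - [15,0,0,0,0,0,0]
    - [15,0,0,0,0,0,0]
    - [15,0,0,0,0,0,0]
    - [15,0,0,0,0,0,0]
    - [15,0,0,0,0,0,0]
  grip_force: 45

```text
clock: 45.48
tool_pos: [0.4176, -0.3144, 0.2052]
eef_rot: [1.0, 0.006, 0.0, 0.001]
contact_force: [0.1, -0.6, 5.6]
opening: 0.244
finger_force: 45.0
```

```bash
python3 - <<'E'
from h import *
to(.4183,-.3145,.0575,.0116)
E
```

```text
t 45.5 grasp [ 0.4176 -0.3146  0.0579] yaw 0.0117 open 0.244 F [ 0.1 -0.6  5.6] turn z 0.0 tilt fix [ 0.07 -0.   -0.  ] shift [0.0007 0.0001 0.0004]
```

Emit:
play_rows:
  rows:
    - [15,0,0,-0.03,0,0,0]
    - [15,0,0,-0.045,0,0,0]
    - [15,0,0,-0.045,0,0,0]
    - [15,0,-0.055,0,0,0,0]
    - [15,0,-0.06,0,0,0,0]
    - [15,0,-0.06,0,0,0,-1.2]
    - [15,0.03,-0.05,0,0,0,-1.3]
    - [15,0,0,0,0,0,0]

```text
clock: 46.48
tool_pos: [0.4457, -0.0829, 0.3244]
eef_rot: [0.999, 0.033, 0.001, -0.001]
contact_force: [-0.3, -1.2, -1.9]
opening: 0.248
finger_force: 45.0
```

```bash
python3 rod.py c1.png; python3 - <<'E'
from h import *
c=np.array([.6545,-.024]); d=np.array([np.cos(.056),np.sin(.056)])
g=c+d*(.229-.263); print(g); to(*g,.185,.056)
E
```

```text
t 46.6 grasp [ 0.4431 -0.0877  0.177 ] yaw 0.0577 open 0.243 F [-1.4 -0.4 -1.7] turn z 0 tilt fix [0.   0.14 0.  ] shift [-0.0003  0.     -0.    ]
top 0.62 136 ([0.443, -0.0828, 0.0578, 0.1682], np.float64(286.5)) hook [ 0.7125 -0.0672  0.1302]
side 0.94 530 ([0.4388, -0.0845, 0.0741, 0.1754], np.float64(293.0)) hook [ 0.7081 -0.0645  0.1374]
[ 0.6205533 -0.025903 ]
 t 46.7 grasp [ 0.4424 -0.0895  0.177 ] yaw 0.0535 open 0.248 F [-0.3 -0.8 -2. ] turn z -0.14 tilt fix [0.04 0.16 0.  ] shift [ 0.181  -0.0534 -0.008 ]
```

Emit:
play_rows:
  rows:
    - [15,0.04,-0.014,0,0,0,0]
    - [15,0.05,-0.014,0,0,0,0]
    - [15,0.05,-0.014,0,0,0,0]
    - [15,0.043,-0.0115,0,0,0,0]
    - [15,0,0,0,0,0,0]
    - [15,0,0,0,0,0,0]

```text
clock: 47.42
tool_pos: [0.6221, -0.0266, 0.3235]
eef_rot: [1.0, 0.026, -0.002, 0.001]
contact_force: [-0.3, -0.5, -2.2]
opening: 0.246
finger_force: 45.0
```

```bash
cat > hk.py <<'E'
from h import *
import sys
c=np.array([.6545,-.024]); d=np.array([np.cos(.056),np.sin(.056)])
g=c+d*float(sys.argv[1]); to(*g,float(sys.argv[2]),.056)
im=cams.snapshot('side')
# steel hook leg vs lug, side view: columns of red, and of projected hook leg
s=status.get_state(); M=Ro.from_quat(s['eef_rot']).as_matrix(); gp=np.array(s['tool_pos'])+M[:,2]*r.grip_depth
hp=gp+M[:,0]*.2645+M[:,2]*.038; print('hook world',hp.round(4),'carrier x',round(float((hp[:2]-c)@d),4),'y',round(float((hp[:2]-c)@[-d[1],d[0]]),4),'px',np.round(proj('side',hp),1),'px rod end',np.round(proj('side',hp-M[:,2]*.038),1))
h=cv2.cvtColor(im,cv2.COLOR_RGB2HSV); m=((h[...,0]>170)|(h[...,0]<6))&(h[...,1]>130); m[:185]=0; m[230:]=0; m[:,:180]=0; m[:,260:]=0
b,a=np.nonzero(m); print('red cols',a.min(),a.max(),'rows',b.min(),b.max())
u,v=map(int,proj('side',hp)); 
for y in range(v-18,v+6,3): print(y,' '.join('%3d/%02d'%(h[y,x,2],h[y,x,1]//10) for x in range(u-8,u+9)))
E
python3 hk.py -.031 .127
```

```text
t 47.4 grasp [ 0.6214 -0.0268  0.1762] yaw 0.0529 open 0.246 F [-0.3 -0.5 -2.2] turn z -0.18 tilt fix [0.06 0.26 0.  ] shift [ 0.0015 -0.0008  0.0492]
hook world [ 0.8852 -0.0128  0.1372] carrier x 0.231 y -0.0018 px [201.5 191.7] px rod end [199.1 179.3]
red cols 205 214 rows 196 216
173 129/00 130/01 129/00 128/00 129/00 130/00 130/00 130/01 126/00 129/00 127/00 122/03 121/02 128/01 133/01 133/01 134/01
176 152/01 152/01 154/01 151/00 151/00 152/00 153/01 153/01 151/01 153/01 152/01 144/01 120/03 123/02 132/01 136/00 132/01
179 143/00 145/01 141/01 143/01 146/01 145/01 148/00 176/00 178/00 175/00 174/00 175/00 174/00 177/00 179/00 178/00 180/00
182 138/00 136/00 133/01 135/00 133/01 138/01 140/01 115/00 116/00  87/02 170/09 166/08 150/08 121/03 126/02 129/01 134/01
185 164/01 147/01 149/01 152/01 152/01 156/01 145/05 132/00 120/00 113/00  76/00 170/08 163/08 137/05 123/02 125/01 133/01
188 173/01 174/01 173/01 138/04 164/09 162/08 166/07 163/08 117/00 117/00 107/00 161/10 162/09 164/09 115/02 118/02 128/01
191 173/01 147/07 160/08 164/06 164/06 162/08 159/08 165/09  95/01 119/00 116/01  86/01 165/09 161/09 135/06 115/02 124/01
194 158/08 165/07 161/08 160/09 162/09 159/09 161/09 161/09 162/09 161/09 162/09 158/09 160/09 159/09 163/06 166/06 163/08
```

Emit:
play_rows:
  rows:
    - [15,0.005,-0.001,0,0,0,-0.2]
    - [15,0,0,0,0,0,0]
    - [15,0,0,0.02,0,0,0]
    - [15,0,0,0.017,0,0,0]
    - [15,0,0,0,0,0,0]

```text
clock: 48.1
tool_pos: [0.6274, -0.0232, 0.2856]
eef_rot: [1.0, 0.03, -0.003, -0.0]
contact_force: [0.2, 0.5, -1.8]
opening: 0.242
finger_force: 45.0
```

```bash
python3 hk.py -.031 .127; python3 lug.py
```

```text
t 48.1 grasp [ 0.6267 -0.0232  0.1383] yaw 0.0594 open 0.242 F [ 0.2  0.5 -1.8] turn z 0.19 tilt fix [-0.01  0.29 -0.  ] shift [-0.004   0.0023  0.0113]
hook world [ 0.8915 -0.0076  0.1005] carrier x 0.2375 y 0.0031 px [200.8 204.2] px rod end [198.5 192.1]
red cols 205 214 rows 196 216
186 178/01 180/01 178/01 176/00 179/01 177/01 161/04 164/09 164/08 165/07 163/08 161/09 163/09 162/09 134/06 120/02 122/01
189 174/01 178/01 174/01 164/02 158/10 160/09 165/07 163/07 162/09 161/09 158/09 159/09 161/09 163/09 162/09 112/03 121/02
192 175/01 163/04 165/07 167/05 169/04 167/05 167/06 168/05 187/01 184/01 182/01 142/00 146/00 143/01 147/00 144/00 143/00
195 160/09 164/07 165/08 162/09 160/09 161/09 162/09 110/01 121/00 100/00  71/02 166/10 163/10 163/09 170/06 169/06  62/00
198 163/09 160/09 159/09 161/09 160/09 163/09 164/09 163/09 122/01 118/00 110/00 166/08 164/05 166/06 162/08 161/09 163/09
201 161/08 164/07 159/07 163/07 164/07 166/07 165/07 166/07  89/01 121/00 120/00 100/00 171/06 167/06 167/06 163/06  73/17
204 162/09 159/09 156/09 157/09 162/09 161/09 164/08 169/06 168/05 121/00 123/01 114/00 166/09 159/09 119/19 127/19  91/19
207 160/09 160/10 164/09 163/09 163/08 166/06 164/06 162/08 161/09 163/09 160/10 162/09 165/09 164/09  99/22 102/19  65/21
side [225.37836257 206.19707602] 109.44000000000001 [209.71681416 205.84955752] 113.0 pred 55mm: [-19.29027002  -0.51998697] bolt est mm 44.648134194392256
top [308.33789474 125.04526316] 60.8 [307.43137255 112.64705882] 51.0 pred 55mm: [ -0.57907212 -15.91158581] bolt est mm 42.91284383136673
```

The hook leg is at columns 201–204, behind the lug (red from 206). I lower the last centimetre and pull.

Emit:
play_rows:
  rows:
    - [15,0,0.001,0.011,0,0,0.1]
    - [15,0,0,0,0,0,0]
    - [15,-0.012,0,0,0,0,0]
    - [15,-0.012,0,0,0,0,0]
    - [15,-0.012,0,0,0,0,0]
    - [15,0,0,0,0,0,0]

```text
clock: 49.0
tool_pos: [0.5915, -0.0264, 0.2763]
eef_rot: [1.0, 0.029, -0.001, 0.0]
contact_force: [0.9, -0.3, -2.0]
opening: 0.248
finger_force: 45.0
```

```bash
python3 lug.py; python3 - <<'E'
from h import *
to(.6,-.02,.127,.056)
E
```

```text
side [225.37836257 206.19707602] 109.44000000000001 [217.89908257 206.42201835] 109.0 pred 55mm: [-19.29027002  -0.51998697] bolt est mm 21.292001700414627
top [308.33789474 125.04526316] 60.8 [307.95833333 119.20833333] 48.0 pred 55mm: [ -0.57907212 -15.91158581] bolt est mm 20.19693369178526
 t 49.1 grasp [ 0.5919 -0.0263  0.1289] yaw 0.0575 open 0.244 F [-0.2 -0.1 -2. ] turn z 0.09 tilt fix [-0.    0.12 -0.  ] shift [ 0.0081 -0.0059  0.0019]
```

Emit:
play_rows:
  rows:
    - [15,-0.012,0,0,0,0,0]
    - [15,-0.012,0,0,0,0,0]
    - [15,-0.004,0,0,0,0,0]
    - [15,-0.002,0,0,0,0,0]
    - [15,0,0,0,0,0,0]

```text
clock: 49.72
tool_pos: [0.5623, -0.028, 0.2763]
eef_rot: [1.0, 0.029, -0.001, 0.0]
contact_force: [0.5, -0.3, -1.6]
opening: 0.244
finger_force: 45.0
```

Emit:
play_rows:
  rows:
    - [15,-0.002,0,0,0,0,0]
    - [15,-0.002,0,0,0,0,0]
    - [15,0,0,0,0,0,0]

```text
clock: 50.1
tool_pos: [0.559, -0.0282, 0.2765]
eef_rot: [1.0, 0.029, 0.0, 0.0]
contact_force: [3.8, -0.1, -2.0]
opening: 0.242
finger_force: 45.0
```

```bash
python3 lug.py; python3 - <<'E'
from h import *
to(.6,-.02,.127,.056)
E
```

```text
side [225.37836257 206.19707602] 109.44000000000001 [228.88679245 206.76415094] 106.0 pred 55mm: [-19.29027002  -0.51998697] bolt est mm -10.039447577170405
top [308.33789474 125.04526316] 60.8 [308.04651163 128.27906977] 43.0 pred 55mm: [ -0.57907212 -15.91158581] bolt est mm -11.12658679828866
 t 50.2 grasp [ 0.559  -0.0282  0.1291] yaw 0.0576 open 0.246 F [ 4.3 -0.2 -2.2] turn z 0.09 tilt fix [ 0.   -0.02 -0.  ] shift [ 0.0414 -0.0059  0.0021]
```

Emit:
play_rows:
  rows:
    - [15,-0.002,0,0,0,0,0]
    - [15,-0.002,0,0,0,0,0]
    - [15,-0.001,0,0,0,0,0]
    - [15,0,0,0,0,0,0]

```text
clock: 50.7
tool_pos: [0.5573, -0.0282, 0.2774]
eef_rot: [1.0, 0.029, 0.005, -0.0]
contact_force: [12.6, 0.8, -3.9]
opening: 0.246
finger_force: 45.0
```

```bash
python3 lug.py; python3 - <<'E'
from h import *
to(.6,-.02,.127,.056)
E
```

```text
side [225.37836257 206.19707602] 109.44000000000001 [228.89622642 206.82075472] 106.0 pred 55mm: [-19.29027002  -0.51998697] bolt est mm -10.070673144035199
top [308.33789474 125.04526316] 60.8 [308.04545455 128.27272727] 44.0 pred 55mm: [ -0.57907212 -15.91158581] bolt est mm -11.104559523063868
 t 50.8 grasp [ 0.5589 -0.0281  0.1301] yaw 0.058 open 0.245 F [11.8 -0.2 -3.4] turn z 0.11 tilt fix [ 0.01 -0.6  -0.  ] shift [ 0.0431 -0.0057  0.0031]
```

The bolt is at its home stop: 12 N with no further movement and 54.7 mm of travel. I unhook and return the rod.

Emit:
play_rows:
  rows:
    - [15,0.008,0,0,0,0,0]
    - [15,0.008,0,0,0,0,0]
    - [15,0,0,0,0,0,0]
    - [15,0,0,-0.02,0,0,0]
    - [15,0,0,-0.03,0,0,0]
    - [15,0,0,0,0,0,0]

```text
clock: 51.55
tool_pos: [0.5696, -0.0278, 0.3277]
eef_rot: [1.0, 0.029, 0.001, 0.0]
contact_force: [0.9, -0.5, -1.2]
opening: 0.24
finger_force: 45.0
```

```bash
python3 lug.py; python3 - <<'E'
from h import *
to(.4176,-.3143,.17,.0116)
E
```

```text
side [225.37836257 206.19707602] 109.44000000000001 [228.96226415 206.38679245] 106.0 pred 55mm: [-19.29027002  -0.51998697] bolt est mm -10.225493348397556
top [308.33789474 125.04526316] 60.8 [308.19565217 128.34782609] 46.0 pred 55mm: [ -0.57907212 -15.91158581] bolt est mm -11.382672124476954
 t 51.6 grasp [ 0.5683 -0.0276  0.1783] yaw 0.0576 open 0.25 F [ 0.1 -1.1 -1.6] turn z 2.63 tilt fix [ 0.    0.17 -0.  ] shift [-0.1545  0.2849  0.0083]
```

Emit:
play_rows:
  rows:
    - [15,-0.045,0,0,0,0,0]
    - [15,-0.05,0.01,0,0,0,2.5]
    - [15,-0.03,0.05,0,0,0,0]
    - [15,-0.029,0.05,0,0,0,0]
    - [15,0,0.058,0,0,0,0]
    - [15,0,0.058,0,0,0,0]
    - [15,0,0.05,0,0,0,0]
    - [15,0,0,0,0,0,0]

```text
clock: 52.65
tool_pos: [0.4182, -0.3143, 0.3252]
eef_rot: [1.0, 0.003, -0.001, 0.001]
contact_force: [0.2, -0.5, -2.2]
opening: 0.244
finger_force: 45.0
```

Emit:
play_rows:
  rows:
    - [15,0,0,0.03,0,0,0]
    - [15,0,0,0.025,0,0,0]
    - [15,0,0,0,0,0,0]
    - [15,0,0,0,0,0,0]

```text
clock: 53.15
tool_pos: [0.42, -0.3092, 0.2716]
eef_rot: [1.0, 0.007, -0.001, -0.0]
contact_force: [0.4, 0.6, -1.9]
opening: 0.242
finger_force: 45.0
```

```bash
python3 - <<'E'
from h import *
to(.4176,-.3145,.0575,.0116)
E
```

```text
t 53.1 grasp [ 0.4197 -0.3091  0.1243] yaw 0.0148 open 0.242 F [ 0.4  0.6 -1.9] turn z 0.18 tilt fix [-0.03  0.1  -0.  ] shift [-0.0024  0.0053  0.0668]
```

Emit:
play_rows:
  rows:
    - [15,-0.002,0.005,0,0,0,0.2]
    - [15,0,0,0.03,0,0,0]
    - [15,0,0,0.025,0,0,0]
    - [15,0,0,0.009,0,0,0]
    - [15,0,0,0.002,0,0,0]
    - [15,0,0,0,0,0,0]

```text
clock: 53.9
tool_pos: [0.4181, -0.3152, 0.2062]
eef_rot: [1.0, 0.005, -0.0, 0.0]
contact_force: [-0.1, 0.1, -1.5]
opening: 0.247
finger_force: 45.0
```

```bash
python3 - <<'E'
from h import *
to(.4176,-.3145,.0575,.0116)
E
```

```text
t 53.9 grasp [ 0.418  -0.3153  0.0589] yaw 0.0103 open 0.247 F [-0.1  0.1 -1.5] turn z -0.07 tilt fix [0.05 0.02 0.  ] shift [-0.0005 -0.0007  0.0014]
```

Lower the last millimetre, release gently, and withdraw away from the scene.

Emit:
play_rows:
  rows:
    - [15,0,0,0.0015,0,0,0]
    - [15,0,0,0,0,0,0]
    - [50,0,0,0,0,0,0]
    - [50,0,0,0,0,0,0]
    - [50,0,0,0,0,0,0]
    - [50,0,0,-0.04,0,0,0]
    - [50,0,0,-0.06,0,0,0]
    - [50,0,0,-0.06,0,0,0]
  grip_force: 15

```text
clock: 54.9
tool_pos: [0.4178, -0.3147, 0.3654]
eef_rot: [1.0, 0.005, -0.001, -0.0]
contact_force: [1.3, -1.4, -0.3]
opening: 0.502
finger_force: 0.0
```

Emit:
play_rows:
  rows:
    - [50,-0.03,0.05,0,0,0,0]
    - [50,-0.03,0.05,0,0,0,0]
    - [50,-0.03,0.05,0,0,0,0]
    - [50,0,0,0,0,0,0]
    - [50,0,0,0,0,0,0]

```text
clock: 55.52
tool_pos: [0.3297, -0.4653, 0.3638]
eef_rot: [1.0, 0.005, -0.001, -0.001]
contact_force: [0.5, 1.2, -0.1]
opening: 0.499
finger_force: 0.0
```

```bash
cat > fin.py <<'E'
from let import *
to(.4,-.3,.2,.0)
for c in('side','top'):
    col(c,'5',(.5815,-.083),z=.011); col(c,'k',(.578,.029),z=.011)
    m,s,n=mask(c,'rod_grip')
    if m is not None: print(c,'rod',s,n,fit({c:m},ROD,[.411,-.3125,.012,.055],4))
    for k in('purple','amber'): print(c,k,spot(c,'cup_'+k,1))
    h=cv2.cvtColor(cams.snapshot(c),cv2.COLOR_RGB2HSV); blue=((h[...,0]>100)&(h[...,0]<128)&(h[...,1]>130))
    x0,y0=map(int,proj(c,[.411,-.3125,.055])); sub=np.zeros((400,640)); sub[y0-25:y0+25,x0-25:x0+25]=blue[y0-25:y0+25,x0-25:x0+25]
    b,a=np.nonzero(sub); print('blue now',len(a),a.mean().round(2),b.mean().round(2))
    im0=cv2.resize(cv2.imread(f'pics/{c}0.png'),(640,400),interpolation=cv2.INTER_AREA); h=cv2.cvtColor(im0,cv2.COLOR_BGR2HSV); blue=((h[...,0]>100)&(h[...,0]<128)&(h[...,1]>130))
    b,a=np.nonzero(blue[y0-25:y0+25,x0-25:x0+25]); print('blue start',len(a),(a.mean()+x0-25).round(2),(b.mean()+y0-25).round(2))
E
python3 fin.py; python3 lug.py
```

```text
t 55.5 grasp [ 0.3296 -0.4651  0.2165] yaw 0.0104 open 0.499 F [ 0.5  1.2 -0.1] turn z 0.6 tilt fix [-0.06  0.07 -0.  ] shift [ 0.0703 -0.1653  0.0165]
side 5 91 mean [ 0.5859 -0.0293] rect c [ 0.5855 -0.0303] size [0.0374 0.0412] ang 82.0
side k 120 mean [0.5766 0.0297] rect c [0.5771 0.0277] size [0.0403 0.0418] ang 6.5
side rod 0.85 449 ([0.41, -0.3104, -0.0113, 0.0589], np.float64(124.1))
side purple [(0.57, [0.5612, -0.4722, 0.0305])]
side amber [(0.59, [0.7082, 0.3122, 0.022])]
blue now 220 377.22 177.05
blue start 211 377.59 177.0
top 5 57 mean [ 0.588  -0.0308] rect c [ 0.5882 -0.032 ] size [0.0273 0.0374] ang 72.8
top k 68 mean [0.5808 0.0298] rect c [0.5812 0.0274] size [0.0349 0.0311] ang 1.3
top rod 0.75 290 ([0.4143, -0.3113, 0.0023, 0.0535], np.float64(125.8))
top purple [(0.75, [0.5619, -0.4868, 0.0167])]
top amber [(0.5, [0.7128, 0.3377, 0.0163])]
blue now 160 396.52 251.0
blue start 158 396.51 251.67
side [225.37836257 206.19707602] 109.44000000000001 [228.98148148 206.42592593] 108.0 pred 55mm: [-19.29027002  -0.51998697] bolt est mm -10.283251064365945
top [308.33789474 125.04526316] 60.8 [308.03174603 128.33333333] 63.0 pred 55mm: [ -0.57907212 -15.91158581] bolt est mm -11.312051183135205
```

The 5 was knocked about 5 cm along the tray, but it still lies flat inside it (tray x ≈ +2 mm, y ≈ -7 mm). The rod, cups and bolt are all as they should be, so I hand in.

```bash
python3 -c "
from plant import r
print(r.finish_job())"
```

```text
the job is handed in; nothing more can be done
None
```

The job is handed in, with no verdict shown: gold, white and violet vials are in the holes, 5 and K lie in the tray, the bolt is home, and the rod is back in its cradle.

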